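# Cull the broken cap and snap a sound one onto the jug

## Robot

A 7-joint arm with a two-finger parallel gripper is mounted at the origin on the work surface. World frame = base frame: x ahead of the robot, y to its left, z up, the work surface at z = 0. Lengths are in m, angles in rad, forces in N, time in s.
With the tool pointing down it reaches from about 0.425 to 0.925 m from the base axis. Payload 6.8 kg.
Tool frame: the origin (TCP) lies midway between the tips of the shut fingers; the grasp point (between the pads) lies 19 mm behind it; z points along the fingers, y is the direction in which the jaws open and shut (so a half turn about z gives the same grasp; the last joint's range is limited). The gripper opens to 85 mm and grips with 20 to 120 N. Pads are 22 mm wide; open, the fingers measure 114 mm over their backs; the gripper's body (76 mm by 85 mm) begins 54 mm behind the grasp point. The pads swing forward as they close: fully open they stand 13 mm farther back than shut.
Start: joints at [1.148, 0.477, 0.022, 1.555, -0.011, 1.109, -0.083], TCP at [0.209, -0.642, 0.207] pointing down, gripper open.
Joint ranges: [-2.96, 2.96], [-0.34, 2.1], [-1.41, 1.46], [0.24, 2.44], [-1.37, 4.51], [0.17, 1.92], [-2.96, 2.96]. Speed limits (rad/s): [2.39, 2.39, 3.14, 3.14, 3.14, 3.14, 3.14].

## Interface

Orientations are given as a rotation vector (axis times angle).
In Python, from bench import r, imaging gives the robot as it stands.
- The arm moves only by the tool jog_arm, never from a script. Its argument "rows" is a list of rows, each an object with "delta_rot": the turn, a rotation vector about the tool's x, y, z in degrees, a list of three; "xyz": the shift along the tool's x, y, z in cm, a list of three; "fingers": the closure, from 0 (fully open) to 1 (shut). A call has exactly 5 rows; each row is the pose to reach, as a shift and turn from the pose measured when the call began, along the tool's axes at that moment; what a row does not reach only later rows make up. A row lasts 1/12 s, in which the tool goes at most 41.7 mm and 7.16 degrees, less where a joint would pass 70% of its speed; a pose out of reach is approached as far as the arm can. A call with a gripper value outside its range is refused whole. The fingers move at their own pace and stop on an object; "grip_force" is the grip in N (left out, the last holds). Time passes only in rows, so rows that repeat a pose let the fingers close, or fill a call up. It gives the time, the measured TCP pose, the force and the opening at its end, in the units of the state.
- r.get_obs(): the state, without advancing time (a new reading comes with each control period).
- imaging.grab_frame(name): name is "scene" or "top"; returns the picture (420x560x3 uint8, blue, green, red); there is no depth.
- imaging.camera_info(name): a dict with "camera_matrix" (3x3 intrinsics, pixels), "xyz" and "attitude" of the camera in the world. Camera axes: x right, y down, z forward; pixel columns grow to the right and rows downward; lengths in m; the calibration is good to about 2 mm. A picture is of the moment at which its call begins. camera_info takes no time and is no camera call.
- r.hand_in(): hands the job in, once; it reports no verdict.
Trained networks look in the newest picture that a camera, given by its name, has taken for a name from the list of things; names that differ only in an ending like _2 or _b are one class to them, and where a whole thing is asked for, a point or a joint stands for the part that bears it (a point fixed in the world has none). Each returns a list of dicts, best first, with "conf" (0 to 1); they miss things now and then, are a little off and sometimes report something else, mostly with a low value. They report only what shows in the picture. A call takes as long as a camera call. They do not tell look-alikes from the thing itself.
- imaging.find_in(camera, query): "position" ([column, row] in pixels, amid what is visible of it).
- imaging.cut_out(camera, query): "region" (420x560 bool, what is visible of it) and "position" ([column, row] in pixels, amid what is visible of it).
- imaging.tip_of(camera, query): "position" ([column, row] in pixels: a listed point, or the origin of a listed thing).
The state is a dict: "clock": time; "joints": joint angles; "qvel": joint speeds; "tau": joint torques, N m; "tcp_pos": TCP position; "orientation": TCP orientation; "contact_force": force on the tool from outside, world axes, zero at the start; "moment": the same for the moment, N m; "grip_width": finger opening in m.
Only numpy, scipy, OpenCV 4.12 (cv2) and the standard library are available. Lean on these libraries where they do the work, as an engineer would, in place of code of your own. Each camera call takes 0.05 s, during which the arm holds its last target.

## Task

Three snap caps stand in the white cutlery tray; one has a big piece broken out of its rim. First put the broken cap into the metal scrap tub, then take one of the two sound caps by its knob and press it straight down onto the jug's black neck until it clicks and is fully home, and keep on pressing after the click: the job finishes with the robot still holding the cap by the knob and pushing it down firmly (about 10 N), not let go. Leave the other sound cap standing in the tray, and leave the mug, the jar and the spoon alone.

Things in the scene. Friction and masses are not known exactly. Their poses are not given: they have to be found in the camera images.
- cap_a: Sound grey plastic snap cap, 40 g, standing on its open skirt: skirt 48 mm in diameter, 25 mm high with a flat top; on it a round grip knob 24 mm in diameter, from 25 to 47 mm up. Hollow 22 mm deep, with an inward bead 30 mm in clear diameter at the mouth. Origin: centre of the open underside; z up through the knob. Either sound cap may be used.
- cap_b: Sound grey plastic snap cap, 40 g, standing on its open skirt: skirt 48 mm in diameter, 25 mm high with a flat top; on it a round grip knob 24 mm in diameter, from 25 to 47 mm up. Hollow 22 mm deep, with an inward bead 30 mm in clear diameter at the mouth. Origin: centre of the open underside; z up through the knob. Same as cap_a.
- cap_broken: The odd cap: same grey plastic, size, knob and origin as the sound caps, but about a third of the rim (a sector 60 degrees to either side of its own +x axis, flange and skirt) is broken out. Its knob is whole.
- tray: White perforated plastic tray fixed to the counter, 180 x 180 mm, rim 12 mm high, floor 4 mm thick. Origin: centre of its underside. The three caps stand in it about 90 to 110 mm apart.
- tub: Square open metal scrap tub fixed to the counter, 130 x 130 mm outside, 60 mm high, walls and floor 4 mm. Origin: centre of its underside.
- jug: Squat insulated steel jug, 100 mm in diameter, fixed in a 120 mm square wooden holder. Shoulder ends 105 mm above the counter; from it rises the black neck, a stud 27 mm in diameter whose top 6 mm taper to 21 mm, top at 145 mm. Origin: centre of the holder's underside.
- neck_pad: Rubber pad on the very top of the neck, 16 mm across, fixed. Origin: centre of its upper face, on the vertical neck axis, 145 mm above the counter. A cap fully home has its roof on this pad and its underside 22 mm below it; pushing on then presses roof against pad.
- lugs (a point): Point on the neck axis 13 mm below the pad, level with four sprung rounded lugs that stand 4 mm out of the neck. A cap's bead meets them with its underside about 11 mm below the pad; pushing over them takes about 12 N (up to 20 N); the click comes at about 17 mm, then the force drops.
- mug: White ceramic mug, 80 mm wide, 90 mm high; bystander. Origin: centre of its underside.
- jar: Amber glass jar with steel lid, 64 mm wide, 85 mm high; bystander. Origin: centre of its underside.
- spoon: Steel spoon, 160 mm long, lying on the counter beyond the tray; bystander.
Mind the look-alikes: they are no part of the job. What is shaped like the cap_broken but blue or yellow is not meant.

How it is judged:
On the way, in this order (a step that is already met when the one before it is completed fails the run):
1. the broken cap lies in the scrap tub, let go (horizontal distance between cap_broken and tub below 0.07 m and height (world z) of cap_broken below 0.055 m and contact force between the fingers and cap_broken below 0.1 N), for 0.2 s.
2. a sound cap has clicked over the lugs and sits home on the neck (((horizontal distance between cap_a and neck_pad below 0.004 m and z of cap_a in the frame of neck_pad below -0.0205 m and angle between cap_a's own z axis and vertical below 0.08 rad) or (horizontal distance between cap_b and neck_pad below 0.004 m and z of cap_b in the frame of neck_pad below -0.0205 m and angle between cap_b's own z axis and vertical below 0.08 rad))), for 0.1 s.
At the end, for the whole second after the job is handed in: Broken cap released in the tub (70 mm of its centre, below the rim). One sound cap home on the neck (axis within 4 mm, underside over 20.5 mm below the pad, tilt under 0.08 rad), fingers still on it and pressing it on the pad with over 6 N; the other stands in the tray (all of step 1 and ((horizontal distance between cap_a and neck_pad below 0.004 m and z of cap_a in the frame of neck_pad below -0.0205 m and angle between cap_a's own z axis and vertical below 0.08 rad and contact force between cap_a and neck_pad above 6 N and contact force between the fingers and cap_a above 2 N and horizontal distance between cap_b and tray below 0.095 m and height (world z) of cap_b below 0.012 m and angle between cap_b's own z axis and vertical below 0.1 rad) or (horizontal distance between cap_b and neck_pad below 0.004 m and z of cap_b in the frame of neck_pad below -0.0205 m and angle between cap_b's own z axis and vertical below 0.08 rad and contact force between cap_b and neck_pad above 6 N and contact force between the fingers and cap_b above 2 N and horizontal distance between cap_a and tray below 0.095 m and height (world z) of cap_a below 0.012 m and angle between cap_a's own z axis and vertical below 0.1 rad))); the arm keeps its last pose, push and grip.
It fails at once if the mug is disturbed (moved more than 30 mm) (distance of mug from where it was at the start of the episode above 0.03 m).
It fails at once if the jar is disturbed (moved more than 30 mm) (distance of jar from where it was at the start of the episode above 0.03 m).
It fails at once if the spoon is disturbed (moved more than 30 mm) (distance of spoon from where it was at the start of the episode above 0.03 m).
It also fails if it takes over 58 s, if anything falls off the work surface, if the arm or the gripper's body presses on something with over 40 N, if the wrist force passes 120 N, or if a joint passes its speed limit or range.

## Working session

There is one attempt and no reset: what is moved stays moved. The work goes in short steps, Python scripts to look and compute and a tool call to move; the robot and the scene stay as the last step left them, time stands still between calls to the robot, and variables do not carry over. Pictures are saved under pics/ and viewed, and the job is handed in when it is done.

Besides the shell and the picture viewer there is one more tool, called as name(argument=value, ...) on one line, values as JSON. jog_arm: Moves the arm, as the interface text tells. Its arguments: {"type":"object","properties":{"rows":{"type":"array","items":{"type":"object","properties":{"delta_rot":{"type":"array","items":{"type":"number"}},"xyz":{"type":"array","items":{"type":"number"}},"fingers":{"type":"number"}}}},"grip_force":{"type":"number"}},"required":["rows"]}

```bash
ls; mkdir -p pics
python3 - <<'E'
from bench import r, imaging
import cv2
o=r.get_obs(); print(o)
for n in ("scene","top"):
    f=imaging.grab_frame(n); cv2.imwrite(f"pics/{n}0.png",f)
    print(n,imaging.camera_info(n))
    for q in ("cap_a","cap_broken","tub","neck_pad","tray","jug"):
        print(q,[(d['conf'],d['position']) for d in imaging.tip_of(n,q)])
E
```

```text
pics
{'clock': 0.0, 'joints': array([ 1.14790484,  0.47776537,  0.02233798,  1.55648658, -0.01146571,
        1.10932098, -0.08310943]), 'qvel': array([-0.00137241, -0.00104018,  0.00019792, -0.00174946, -0.00177343,
       -0.00033585, -0.00016685]), 'tau': array([-4.97675937e-04, -5.96438026e+01,  1.60768960e+00, -2.81189364e+01,
        1.24645833e-02,  9.53784096e-03,  1.07227901e-06]), 'tcp_pos': array([ 0.20875927, -0.64121279,  0.20633421]), 'orientation': array([-3.10097845e+00, -4.92197196e-01,  7.13017542e-04]), 'contact_force': array([ 0.46283619,  0.46048948, -0.55821565]), 'moment': array([-0.00347888,  0.0076907 ,  0.01071199]), 'grip_width': 0.08543224921488286}
scene {'camera_matrix': array([[463.81801831,   0.        , 279.83486389],
       [  0.        , 463.81801831, 208.75905595],
       [  0.        ,   0.        ,   1.        ]]), 'xyz': array([ 0.90394302, -0.27047076,  0.76076505]), 'attitude': array([-2.31670156, -1.07563925,  0.36177108])}
cap_a [(0.92, [148.0, 291.0]), (0.9, [192.6, 314.0])]
cap_broken [(0.96, [158.3, 220.1]), (0.84, [115.9, 257.4]), (0.79, [197.3, 266.7])]
tub [(0.88, [299.7, 217.6]), (0.57, [244.1, 367.8])]
neck_pad [(0.37, [368.0, 116.9]), (0.25, [197.4, 265.8])]
tray [(0.6, [185.1, 295.9]), (0.21, [367.2, 114.7])]
jug [(0.58, [364.2, 167.1])]
top {'camera_matrix': array([[438.15321121,   0.        , 280.05557837],
       [  0.        , 438.15321121, 204.80114991],
       [  0.        ,   0.        ,   1.        ]]), 'xyz': array([0.33576485, 0.04820297, 1.05932825]), 'attitude': array([-2.1274535 ,  2.13567296, -0.18372678])}
cap_a [(0.92, [388.4, 223.0]), (0.7, [372.6, 192.2]), (0.55, [163.8, 203.8])]
cap_broken [(0.84, [397.4, 269.7]), (0.78, [352.7, 222.4]), (0.56, [351.5, 281.9])]
tub [(0.97, [263.0, 207.5])]
neck_pad [(0.6, [164.7, 200.7])]
tray [(0.92, [368.7, 205.6])]
jug [(0.96, [181.2, 213.8]), (0.66, [167.6, 203.6])]
```

View pics/scene0.png

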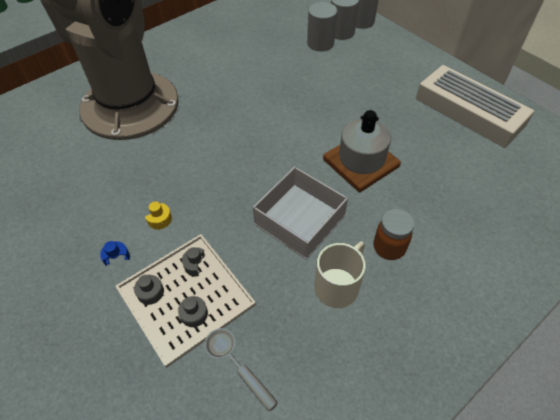

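View pics/top0.png

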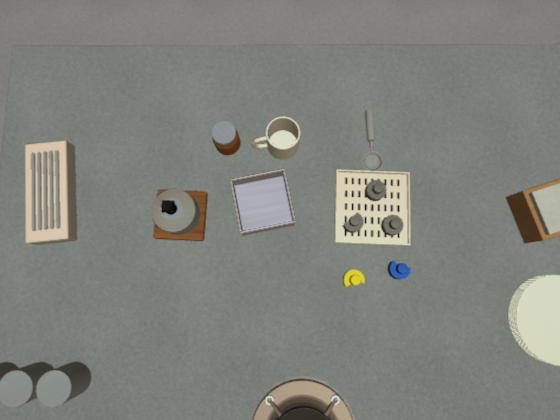

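Run:
```python
import cv2
a=cv2.imread('pics/top0.png')[160:310,320:430]; cv2.imwrite('pics/top0c.png',cv2.resize(a,None,fx=4,fy=4,interpolation=cv2.INTER_CUBIC)[:600])
a=cv2.imread('pics/scene0.png')[200:340,90:260]; cv2.imwrite('pics/scene0c.png',cv2.resize(a,None,fx=4,fy=4,interpolation=cv2.INTER_CUBIC))
```

```text
(no output)
```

View pics/top0c.png

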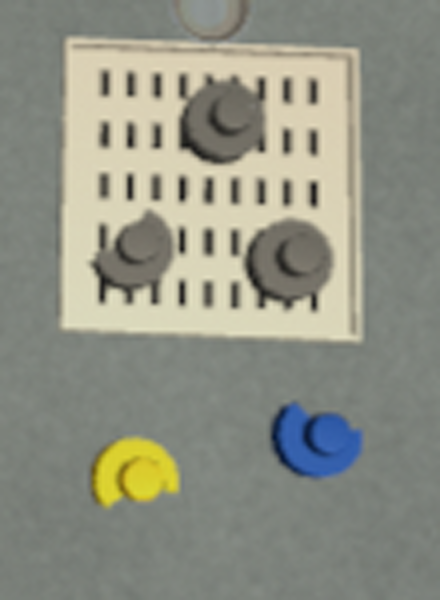

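View pics/scene0c.png

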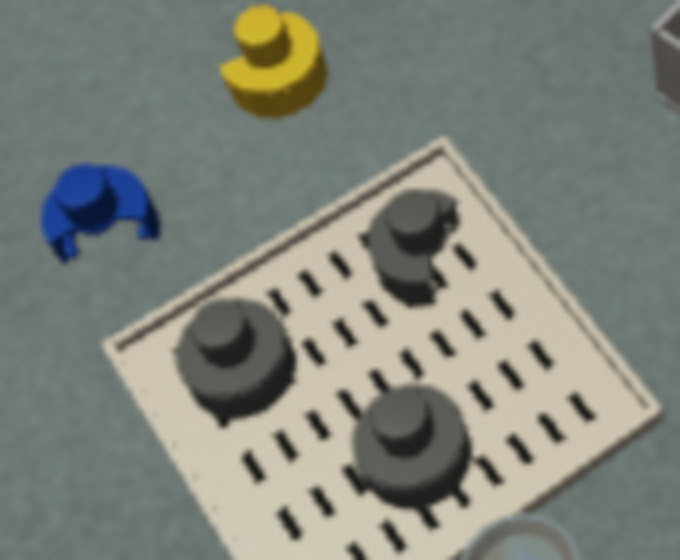

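The pictures agree on what is where:
- **Grey broken cap:** top (354,222), scene (197,262). It is in the tray with a sector missing.
- **Sound caps:** top (377,190) and (394,224), both with whole round rims.
- **Decoys:** the blue one at top (400,270) and the yellow one at (354,279) stand outside the tray and have the wrong colour.

The crops confirm that the grey cap in the tray with the gap is the one to scrap.

```bash
cat > h.py <<'E'
import numpy as np, cv2
from scipy.spatial.transform import Rotation as R
from scipy.optimize import least_squares
from bench import r, imaging
CI={n:imaging.camera_info(n) for n in ("scene","top")}
def proj(n,P):
    c=CI[n]; P=np.atleast_2d(P)
    q=(P-c['xyz'])@R.from_rotvec(c['attitude']).as_matrix()
    p=q@c['camera_matrix'].T
    return p[:,:2]/p[:,2:]
def ray(n,px,z):
    c=CI[n]; d=R.from_rotvec(c['attitude']).as_matrix()@np.linalg.inv(c['camera_matrix'])@np.array([px[0],px[1],1.])
    return c['xyz']+d*(z-c['xyz'][2])/d[2]
def tri(pt,ps):
    f=lambda X: np.r_[proj('top',X)[0]-pt, proj('scene',X)[0]-ps]
    s=least_squares(f,[.4,0,.05]); return s.x, s.fun
def circ(x,y,z,rad,n=60):
    a=np.linspace(0,2*np.pi,n); return np.c_[x+rad*np.cos(a),y+rad*np.sin(a),0*a+z]
E
python3 - <<'E'
from h import *
for k,pt,ps in [('brok',(354.3,221),(193.7,253.2)),('s1',(378.7,188.7),(190.5,303)),('s2',(395.5,223.5),(145.5,281.2))]:
    print(k,ray('top',pt,.051),ray('scene',ps,.051),tri(pt,ps))
print('tub',ray('top',(263,207.5),0),ray('scene',(299.7,217.6),0))
print('tray',ray('top',(368.7,205.6),0),ray('scene',(185,296),0))
for z in (.145,): print('pad',ray('top',(164.7,200.7),z),ray('scene',(368,116.9),z),tri((164.7,200.7),(368,116.9)))
for n,b in (('top',(120,150,100,100)),('scene',(310,90,100,100))):
    x,y,w,h=b; a=cv2.imread(f'pics/{n}0.png')[y:y+h,x:x+w]
    cv2.imwrite(f'pics/jug_{n}.png',cv2.resize(a,None,fx=6,fy=6,interpolation=cv2.INTER_CUBIC))
E
```

```text
brok [ 0.47205382 -0.1242977   0.051     ] [ 0.4810372  -0.12436317  0.051     ] (array([ 0.4745017 , -0.12365099,  0.04132242]), array([-0.9983462 , -0.47851939, -0.83474783,  0.11700275]))
s1 [ 0.54839147 -0.18416152  0.051     ] [ 0.55701559 -0.18149826  0.051     ] (array([ 0.55195433, -0.1822417 ,  0.0428812 ]), array([-1.63225718, -0.75834117, -1.24704377,  0.16946733]))
s2 [ 0.46583952 -0.21961712  0.051     ] [ 0.47383647 -0.21787519  0.051     ] (array([ 0.46811784, -0.21874171,  0.04309774]), array([-1.29891318, -0.52978299, -1.01257037,  0.12040293]))
tub [0.51318341 0.08967272 0.        ] [0.51931138 0.09370749 0.        ]
tray [ 0.51690228 -0.16959336  0.        ] [ 0.51442696 -0.17513114  0.        ]
pad [0.50433591 0.29259646 0.145     ] [0.50162066 0.2783434  0.145     ] (array([0.50070399, 0.28831875, 0.13999841]), array([ 2.54628349,  2.09154874,  2.88341276, -0.65190887]))
```

View pics/jug_top.png

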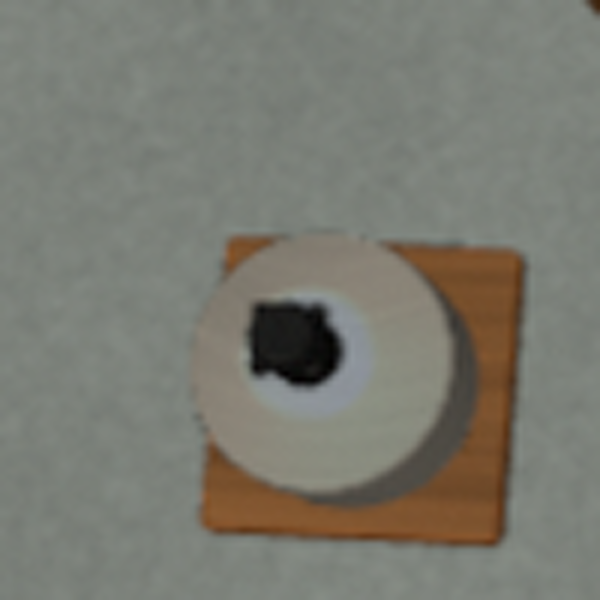

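View pics/jug_scene.png

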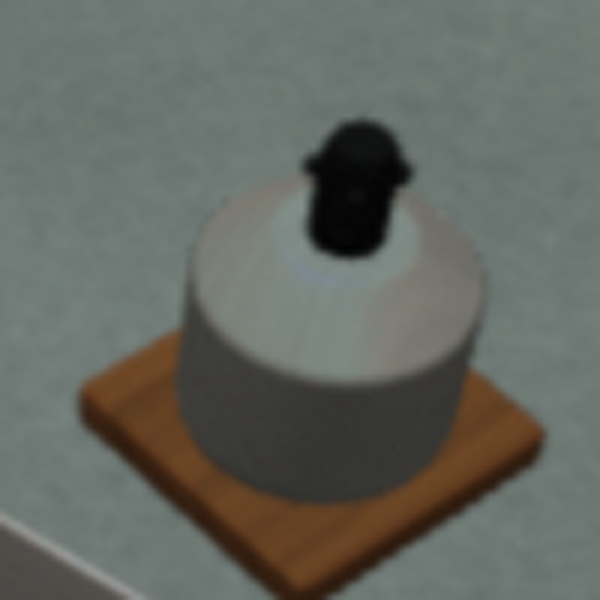

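The top view shows the neck at about (169,207), and the scene view shows its top at about (370,113). The two cameras differ by a few mm, so I'll fit model silhouettes in each view.

```bash
cat >> h.py <<'E'
from scipy.optimize import minimize
S=8
def fill(img,pts,n,off,):
    p=proj(n,pts); p=(p-off+0.5)*S-0.5
    h=cv2.convexHull(p.astype(np.float32).reshape(-1,1,2))
    cv2.fillPoly(img,[np.round(h*16).astype(np.int32)],1.0,shift=4)
def render(n,solids,box):
    x,y,w,h=box; im=np.zeros((h*S,w*S),np.float32)
    for s in solids: fill(im,s,n,np.array([x,y]))
    return cv2.resize(im,(w,h),interpolation=cv2.INTER_AREA)
def cap(x,y,z=0.004):
    return [np.r_[circ(x,y,z,.024),circ(x,y,z+.025,.024)],np.r_[circ(x,y,z+.025,.012),circ(x,y,z+.047,.012)]]
def neck(x,y,phi):
    L=[np.r_[circ(x,y,.105,.0135),circ(x,y,.139,.0135),circ(x,y,.145,.0105)]]
    for k in range(4):
        a=phi+k*np.pi/2; 
        L.append(np.array([[x+rr*np.cos(a)-t*np.sin(a),y+rr*np.sin(a)+t*np.cos(a),zz] for rr in (.01,.0165) for t in (-.002,.002) for zz in (.13,.134)]))
    return L
def fit(n,mask,model,x0,box,step=.004):
    x,y,w,h=box; m=mask[y:y+h,x:x+w].astype(np.float32)
    f=lambda p: np.abs(render(n,model(*p),box)-m).sum()
    sim=[np.array(x0)]+[np.array(x0)+step*(np.arange(len(x0))==i)*(1 if i<2 else 80) for i in range(len(x0))]
    s=minimize(f,x0,method='Nelder-Mead',options=dict(initial_simplex=np.array(sim),xatol=1e-5,fatol=.05,maxiter=400))
    return s.x,s.fun,m.sum()
E
python3 - <<'E'
from h import *
im={n:cv2.imread(f'pics/{n}0.png') for n in CI}
for n in CI:
    g=im[n].max(2)
    # soft black mask for neck
    for x0 in [(.503,.285,a) for a in (.1,.5,.8,1.1)]:
        p=proj(n,[[.503,.285,.125]])[0].astype(int); box=(p[0]-22,p[1]-22,44,44)
        soft=np.clip((85-g.astype(float))/65,0,1)
        if n=='top': soft=np.clip((100-g.astype(float))/80,0,1)
        yy,xx=np.mgrid[:420,:560]; soft[(xx-p[0])**2+(yy-p[1])**2>18**2]=0
        print(n,'neck',fit(n,soft,neck,x0,box))
    for k,x0 in [('s1',(.552,-.183)),('s2',(.469,-.219)),('b',(.475,-.124))]:
        p=proj(n,[[*x0,.025]])[0].astype(int); box=(p[0]-22,p[1]-22,44,44)
        soft=np.clip((165-g.astype(float))/60,0,1)
        lab=soft.copy(); yy,xx=np.mgrid[:420,:560]; lab[(xx-p[0])**2+(yy-p[1])**2>19**2]=0
        lab=cv2.morphologyEx(lab.astype(np.float32),cv2.MORPH_OPEN,np.ones((5,5)))
        print(n,k,fit(n,lab,cap,x0,box))
E
```

```text
scene neck (array([ 0.49648169,  0.29038343, -0.18704043]), np.float64(43.375), np.float32(274.98462))
scene neck (array([0.49645295, 0.28937295, 0.70266782]), np.float64(37.287261962890625), np.float32(274.98462))
scene neck (array([0.49726889, 0.28922019, 1.41152259]), np.float64(43.359375), np.float32(274.98462))
scene neck (array([0.49691664, 0.28991451, 1.39857738]), np.float64(43.34375), np.float32(274.98462))
scene s1 (array([ 0.55471509, -0.18302197]), np.float64(91.88749694824219), np.float32(719.6))
scene s2 (array([ 0.47088931, -0.21913927]), np.float64(47.479164123535156), np.float32(700.88336))
scene b (array([ 0.47671607, -0.12537786]), np.float64(199.02081298828125), np.float32(471.7))
top neck (array([0.49539206, 0.2901201 , 0.18653773]), np.float64(38.599998474121094), np.float32(157.3))
top neck (array([0.49484523, 0.28966763, 0.7596592 ]), np.float64(32.21875), np.float32(157.3))
top neck (array([0.49472659, 0.28961679, 0.75975128]), np.float64(32.23749923706055), np.float32(157.3))
top neck (array([0.49570801, 0.2899887 , 1.77665133]), np.float64(38.665626525878906), np.float32(157.3))
top s1 (array([ 0.55166254, -0.18305857]), np.float64(86.79896545410156), np.float32(286.21667))
top s2 (array([ 0.46593004, -0.21767022]), np.float64(110.38125610351562), np.float32(265.28333))
top b (array([ 0.4717021 , -0.12537819]), np.float64(173.58541870117188), np.float32(186.26668))
```

```bash
cat >> h.py <<'E'
def go(target,yaw=None):
    """tool-frame shift (cm) and turn (deg) from the present pose to target, tool vertical, tool x at yaw (None: keep)"""
    o=r.get_obs(); Rm=R.from_rotvec(o['orientation']).as_matrix()
    if yaw is None: yaw=np.arctan2(Rm[1,0],Rm[0,0])
    c,s=np.cos(yaw),np.sin(yaw); T=np.array([[c,s,0],[s,-c,0],[0,0,-1.]])
    d=Rm.T@(np.array(target)-o['tcp_pos'])*100
    print('t',round(o['clock'],2),'tcp',o['tcp_pos'].round(4),'yaw',np.degrees(yaw).round(1),'F',o['contact_force'].round(1),'w',round(o['grip_width'],4))
    print('  shift cm',d.round(2),'rot deg',np.degrees(R.from_matrix(Rm.T@T).as_rotvec()).round(2))
E
python3 - <<'E'
from h import *
print(R.from_rotvec(r.get_obs()['orientation']).as_matrix().round(3))
go((.474,-.125,.10))
for n in CI:
    f=cv2.imread(f'pics/{n}0.png'); b={'scene':(90,200,170,140),'top':(320,160,110,110)}[n]
    o=cv2.resize(f,None,fx=4,fy=4,interpolation=cv2.INTER_CUBIC)
    for x,y in ((.553,-.183),(.468,-.2185),(.474,-.125)):
        for z,rd in ((.051,.012),(.029,.012),(.029,.024),(.004,.024)):
            cv2.polylines(o,[np.round((proj(n,circ(x,y,z,rd))+.5)*4).astype(int)],True,(0,255,0),1)
    cv2.imwrite(f'pics/ov_{n}.png',o[b[1]*4:(b[1]+b[3])*4,b[0]*4:(b[0]+b[2])*4])
E
```

```text
[[ 0.951  0.31   0.   ]
 [ 0.31  -0.951 -0.   ]
 [ 0.     0.    -1.   ]]
t 0.7 tcp [ 0.209  -0.6419  0.2074] yaw 18.0 F [-0.7  0.2 -0. ] w 0.0857
  shift cm [ 41.2  -40.94  10.73] rot deg [ 0.01 -0.   -0.  ]
```

View pics/ov_scene.png

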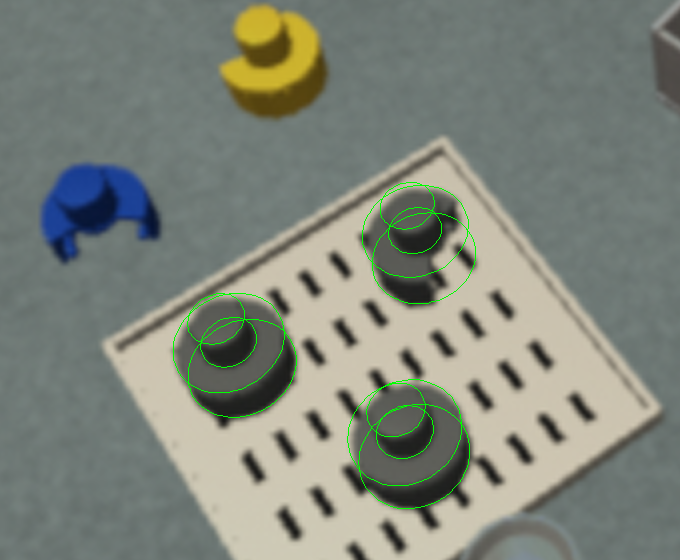

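View pics/ov_top.png

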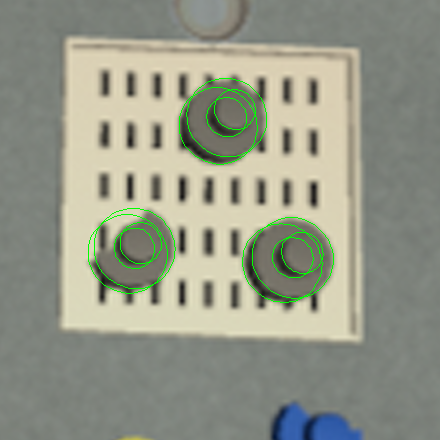

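Both overlays fit to within about 2 mm. Now moving above the broken cap.

jog_arm(rows=[{"xyz": [41.2,-40.9,5],"delta_rot": [0,0,0],"fingers": 0},{"xyz": [41.2,-40.9,5],"delta_rot": [0,0,0],"fingers": 0},{"xyz": [41.2,-40.9,5],"delta_rot": [0,0,0],"fingers": 0},{"xyz": [41.2,-40.9,5],"delta_rot": [0,0,0],"fingers": 0},{"xyz": [41.2,-40.9,5],"delta_rot": [0,0,0],"fingers": 0}])

```text
clock: 1.12
tcp_pos: [0.3044, -0.4555, 0.1895]
orientation: [3.102, 0.492, 0.001]
contact_force: [1.3, 0.1, -0.3]
grip_width: 0.0854
```

Run:
```python
from h import *
go((.475,-.125,.11))
```

```text
t 1.12 tcp [ 0.3044 -0.4555  0.1895] yaw 18.0 F [ 1.3  0.1 -0.3] w 0.0854
  shift cm [ 26.45 -26.15   7.94] rot deg [ 0.04 -0.01 -0.  ]
```

jog_arm(rows=[{"xyz": [26.5,-26.2,5],"delta_rot": [0,0,0],"fingers": 0.2},{"xyz": [26.5,-26.2,5],"delta_rot": [0,0,0],"fingers": 0.2},{"xyz": [26.5,-26.2,5],"delta_rot": [0,0,0],"fingers": 0.2},{"xyz": [26.5,-26.2,5],"delta_rot": [0,0,0],"fingers": 0.2},{"xyz": [26.5,-26.2,5],"delta_rot": [0,0,0],"fingers": 0.2}])

```text
clock: 1.53
tcp_pos: [0.3991, -0.272, 0.162]
orientation: [3.102, 0.491, 0.002]
contact_force: [0.8, 0.3, -0.4]
grip_width: 0.0685
```

Run:
```python
from h import *
go((.475,-.125,.09))
```

```text
t 1.53 tcp [ 0.3991 -0.272   0.162 ] yaw 18.0 F [ 0.8  0.3 -0.4] w 0.0685
  shift cm [ 11.76 -11.64   7.19] rot deg [ 0.08 -0.05 -0.  ]
```

jog_arm(rows=[{"xyz": [11.8,-11.6,3],"delta_rot": [0,0,0],"fingers": 0.2},{"xyz": [11.8,-11.6,5],"delta_rot": [0,0,0],"fingers": 0.2},{"xyz": [11.8,-11.6,7],"delta_rot": [0,0,0],"fingers": 0.2},{"xyz": [11.8,-11.6,7],"delta_rot": [0,0,0],"fingers": 0.2},{"xyz": [11.8,-11.6,7],"delta_rot": [0,0,0],"fingers": 0.2}])

```text
clock: 1.95
tcp_pos: [0.4768, -0.1197, 0.0903]
orientation: [-3.1, -0.5, -0.002]
contact_force: [-0.3, 0.3, -0.2]
grip_width: 0.0684
```

```bash
cat >> h.py <<'E'
def crop(n,c,half,name,draw=(),k=6):
    f=imaging.grab_frame(n); o=cv2.resize(f,None,fx=k,fy=k,interpolation=cv2.INTER_CUBIC)
    for d in draw: cv2.polylines(o,[np.round((proj(n,d)+.5)*k).astype(int)],True,(0,255,0),1)
    x,y=int(c[0]),int(c[1]); h=half
    o=o[max(0,y-h)*k:(y+h)*k,max(0,x-h)*k:(x+h)*k]; cv2.imwrite(f'pics/{name}.png',o)
    return o
def pair(P,half,name,draw=()):
    a=[crop(n,proj(n,[P])[0],half,name+n,draw,k=400//(2*half)) for n in ('scene','top')]
    h=min(i.shape[0] for i in a); cv2.imwrite(f'pics/{name}.png',np.hstack([i[:h] for i in a]))
E
python3 - <<'E'
from h import *
go((.475,-.125,.032))
pair((.475,-.125,.06),40,'g1',[circ(.475,-.125,.051,.012)])
E
```

```text
t 1.95 tcp [ 0.4768 -0.1197  0.0903] yaw 18.3 F [-0.3  0.3 -0.2] w 0.0684
  shift cm [-0.35  0.45  5.83] rot deg [-0.06 -0.08  0.  ]
```

View pics/g1.png

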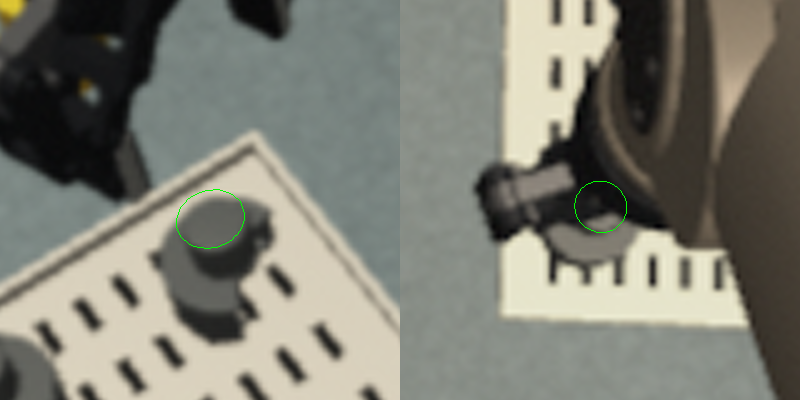

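The knob lies between the two fingers (scene crop: tips at (140,195) and (280,35), knob at (210,220)). Going down.

jog_arm(rows=[{"xyz": [-0.35,0.45,2.5],"delta_rot": [0,0,0],"fingers": 0.2},{"xyz": [-0.35,0.45,4.5],"delta_rot": [0,0,0],"fingers": 0.2},{"xyz": [-0.35,0.45,5.7],"delta_rot": [0,0,0],"fingers": 0.2},{"xyz": [-0.35,0.45,5.7],"delta_rot": [0,0,0],"fingers": 0.2},{"xyz": [-0.35,0.45,5.7],"delta_rot": [0,0,0],"fingers": 0.6}], grip_force=40)

```text
clock: 2.47
tcp_pos: [0.4737, -0.128, 0.0339]
orientation: [-3.101, -0.499, 0.002]
contact_force: [0.4, -0.9, 0.3]
grip_width: 0.0579
```

jog_arm(rows=[{"xyz": [0,0,0],"fingers": 1},{"xyz": [0,0,0],"fingers": 1},{"xyz": [0,0,0],"fingers": 1},{"xyz": [0,0,0],"fingers": 1},{"xyz": [0,0,0],"fingers": 1}], grip_force=40)

```text
$.rows[0]: bad value
```

jog_arm(rows=[{"xyz": [0,0,-2],"fingers": 1},{"xyz": [0,0,-5],"fingers": 1},{"xyz": [0,0,-8],"fingers": 1},{"xyz": [0,0,-9],"fingers": 1},{"xyz": [0,0,-9],"fingers": 1}])

```text
$.rows[0]: bad value
```

Run:
```python
from h import *
go((.516,.09,.12))
t=r.get_obs()['tcp_pos']
pair(t,40,'g2',[circ(t[0],t[1],t[2],.012)])
```

```text
t 2.47 tcp [ 0.4737 -0.128   0.0339] yaw 18.3 F [ 0.4 -0.9  0.3] w 0.0579
  shift cm [ 10.84 -19.38  -8.6 ] rot deg [-0.04  0.05 -0.  ]
```

View pics/g2.png

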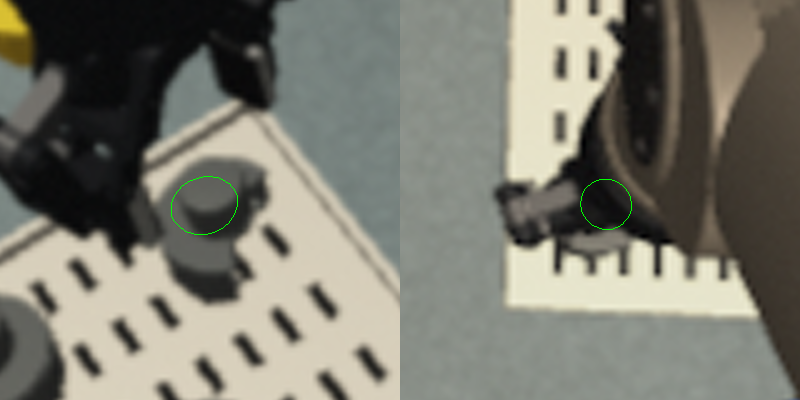

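jog_arm(rows=[{"xyz": [0,0.25,0],"delta_rot": [0,0,0],"fingers": 0.7},{"xyz": [0,0.25,0],"delta_rot": [0,0,0],"fingers": 1},{"xyz": [0,0.25,0],"delta_rot": [0,0,0],"fingers": 1},{"xyz": [0,0.25,0],"delta_rot": [0,0,0],"fingers": 1},{"xyz": [0,0.25,0],"delta_rot": [0,0,0],"fingers": 1}], grip_force=40)

```text
clock: 2.98
tcp_pos: [0.4757, -0.1301, 0.0351]
orientation: [3.101, 0.499, 0.003]
contact_force: [0.5, 0.3, -0.6]
grip_width: 0.0
```

jog_arm(rows=[{"xyz": [0,0,0],"delta_rot": [0,0,0],"fingers": 1},{"xyz": [0,0,0],"delta_rot": [0,0,0],"fingers": 1},{"xyz": [0,0,-3],"delta_rot": [0,0,0],"fingers": 1},{"xyz": [0,0,-6],"delta_rot": [0,0,0],"fingers": 1},{"xyz": [0,0,-8],"delta_rot": [0,0,0],"fingers": 1}])

```text
clock: 3.4
tcp_pos: [0.4761, -0.13, 0.117]
orientation: [3.101, 0.5, 0.004]
contact_force: [0.3, -0.0, -0.3]
grip_width: -0.0
```

Run:
```python
from h import *
go((.516,.09,.12))
t=r.get_obs()['tcp_pos']
pair(t,40,'g3',[circ(t[0],t[1],t[2],.012)])
f=imaging.grab_frame('scene');cv2.imwrite('pics/s3.png',f)
```

```text
t 3.4 tcp [ 0.4761 -0.13    0.117 ] yaw 18.3 F [ 0.3 -0.  -0.3] w -0.0
  shift cm [ 10.7  -19.63  -0.29] rot deg [ 0.05 -0.16 -0.  ]
```

View pics/g3.png

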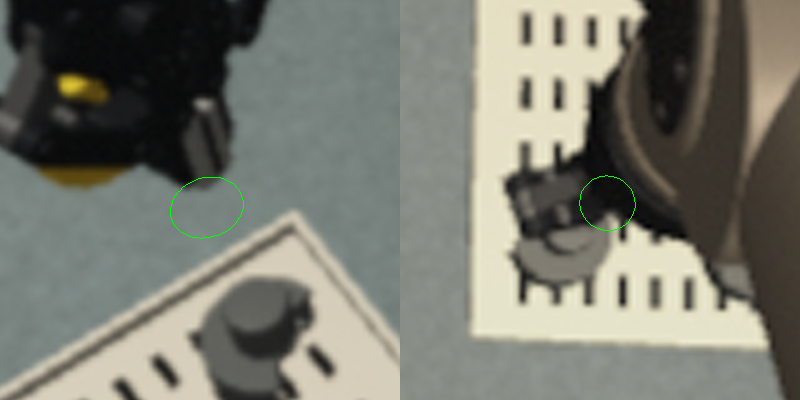

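The fingers shut on nothing (opening 0) and the cap still stands. The drawn TCP also doesn't match the fingertips in the top view, so I'll measure the tips.

Run:
```python
from h import *
o=r.get_obs();t=o['tcp_pos'];print(t,o['orientation'],o['joints'])
Rm=R.from_rotvec(o['orientation']).as_matrix()
for n in CI:
    f=imaging.grab_frame(n); c=proj(n,[t])[0]; print(n,c)
    k=6;g=cv2.resize(f,None,fx=k,fy=k,interpolation=cv2.INTER_CUBIC)
    for v,col in ((0,(0,0,255)),(1,(0,255,0)),(2,(255,0,0))):
        p=proj(n,[t,t+Rm[:,v]*.02]); p=((p+.5)*k).astype(int); cv2.line(g,p[0],p[1],col,1)
    x,y=c.astype(int); x0=x-65;y0=y-48; print(n,'origin',x0,y0)
    cv2.imwrite(f'pics/tip_{n}.png',g[y0*k:(y0+98)*k,x0*k:(x0+130)*k])
```

```text
[ 0.47683098 -0.13034034  0.11651428] [3.1000459  0.49897703 0.00781775] [ 0.3607865   0.30957224 -0.25939464  2.05646712  0.11131869  0.78314249
 -1.21704775]
scene [182.90535684 233.41411794]
scene origin 117 185
top [362.02405171 214.75547322]
top origin 297 166
```

View pics/tip_scene.png

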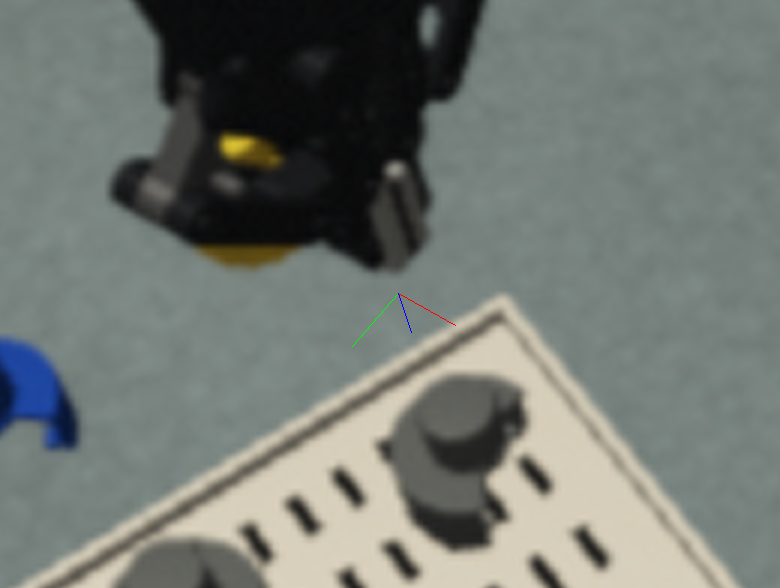

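View pics/tip_top.png

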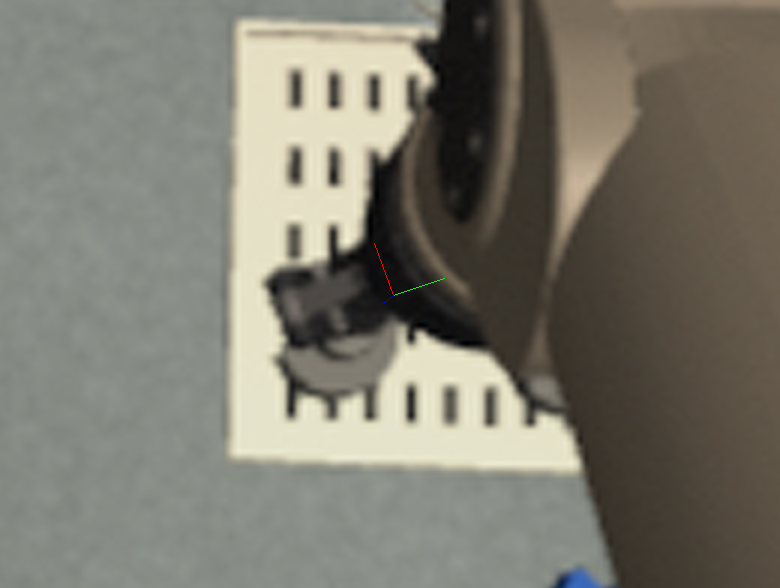

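Run:
```python
import cv2
a=cv2.imread('pics/s3.png')[100:290,40:300]; cv2.imwrite('pics/s3c.png',cv2.resize(a,None,fx=3,fy=3,interpolation=cv2.INTER_CUBIC))
import numpy as np
b=np.clip(a.astype(float)*2.5,0,255).astype(np.uint8); cv2.imwrite('pics/s3d.png',cv2.resize(b,None,fx=3,fy=3,interpolation=cv2.INTER_CUBIC))
```

```text
(no output)
```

View pics/s3d.png

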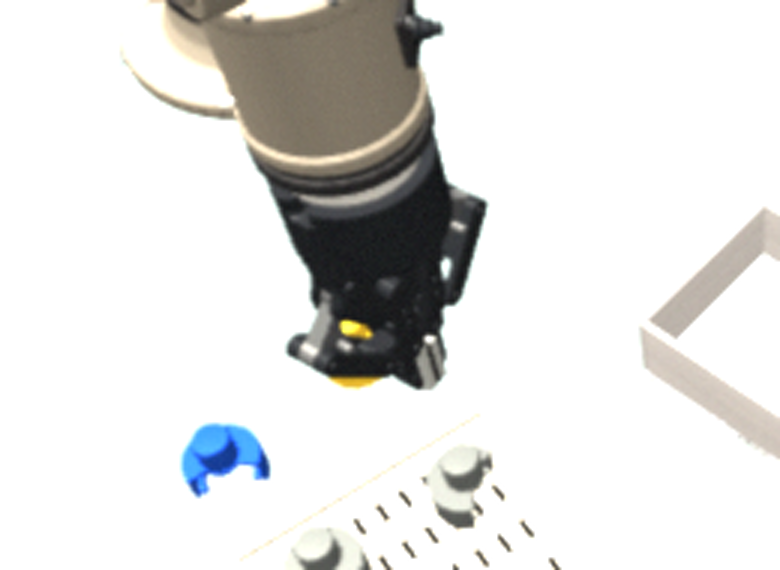

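The visible shut tips sit roughly 15 mm above where the reported TCP puts them. That explains the miss: the fingers closed over the knob. I'll retry lower with a light grip and watch the width; a grasp on the skirt would read about 48 mm.

jog_arm(rows=[{"xyz": [0,-0.5,0],"delta_rot": [0,0,0],"fingers": 0.2},{"xyz": [0,-0.5,0],"delta_rot": [0,0,0],"fingers": 0.2},{"xyz": [0,-0.5,2],"delta_rot": [0,0,0],"fingers": 0.2},{"xyz": [0,-0.5,4],"delta_rot": [0,0,0],"fingers": 0.2},{"xyz": [0,-0.5,6],"delta_rot": [0,0,0],"fingers": 0.2}], grip_force=25)

```text
clock: 4.07
tcp_pos: [0.4731, -0.1249, 0.0533]
orientation: [-3.101, -0.5, -0.001]
contact_force: [1.1, -0.2, -0.9]
grip_width: 0.0604
```

Run:
```python
from h import *
go((.475,-.125,.022))
pair((.475,-.125,.04),40,'g4')
```

```text
t 4.07 tcp [ 0.4731 -0.1249  0.0533] yaw 18.3 F [ 1.1 -0.2 -0.9] w 0.0604
  shift cm [0.17 0.06 3.13] rot deg [-0.01 -0.03  0.  ]
```

View pics/g4.png

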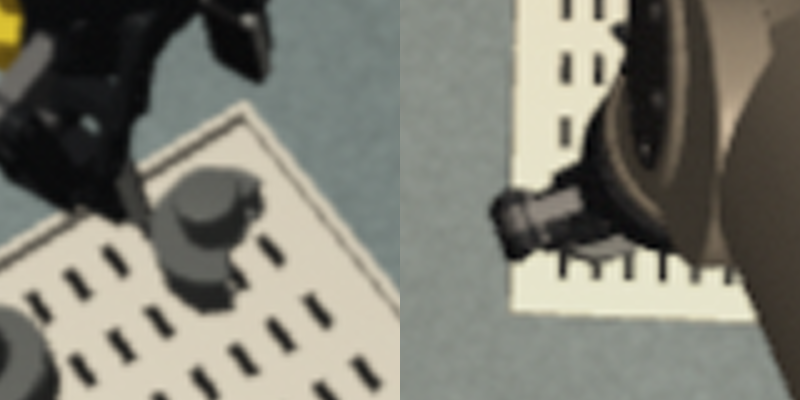

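jog_arm(rows=[{"xyz": [0.3,0.05,1.5],"delta_rot": [0,0,0],"fingers": 0.2},{"xyz": [0.3,0.05,3.1],"delta_rot": [0,0,0],"fingers": 0.2},{"xyz": [0.3,0.05,3.1],"delta_rot": [0,0,0],"fingers": 0.2},{"xyz": [0.3,0.05,3.1],"delta_rot": [0,0,0],"fingers": 0.2},{"xyz": [0.3,0.05,3.1],"delta_rot": [0,0,0],"fingers": 0.2}])

```text
clock: 4.58
tcp_pos: [0.4738, -0.1239, 0.0213]
orientation: [-3.099, -0.5, 0.008]
contact_force: [0.8, -0.2, 0.1]
grip_width: 0.0681
```

Run:
```python
from h import *
go((.475,-.125,.022))
pair((.475,-.125,.04),40,'g5')
```

```text
t 4.58 tcp [ 0.4738 -0.1239  0.0213] yaw 18.3 F [ 0.8 -0.2  0.1] w 0.0681
  shift cm [ 0.08  0.14 -0.08] rot deg [-0.18  0.26 -0.  ]
```

View pics/g5.png

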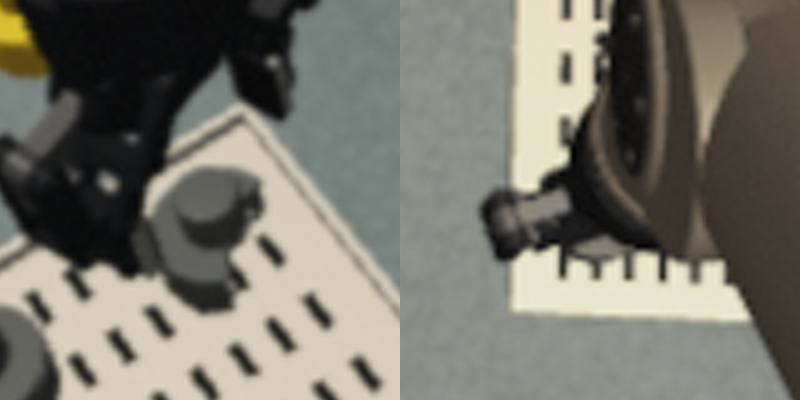

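jog_arm(rows=[{"xyz": [0.1,0.1,0],"delta_rot": [0,0,0],"fingers": 0.5},{"xyz": [0.1,0.1,0],"delta_rot": [0,0,0],"fingers": 0.8},{"xyz": [0.1,0.1,0],"delta_rot": [0,0,0],"fingers": 1},{"xyz": [0.1,0.1,0],"delta_rot": [0,0,0],"fingers": 1},{"xyz": [0.1,0.1,0],"delta_rot": [0,0,0],"fingers": 1}])

```text
clock: 5.1
tcp_pos: [0.4757, -0.1247, 0.0217]
orientation: [-3.1, -0.5, 0.005]
contact_force: [0.4, 0.2, 2.1]
grip_width: 0.022
```

Run:
```python
from h import *
go((.475,-.125,.022))
pair((.475,-.125,.04),40,'g6')
```

```text
t 5.1 tcp [ 0.4757 -0.1247  0.0217] yaw 18.3 F [0.4 0.2 2.1] w 0.022
  shift cm [-0.07  0.01 -0.03] rot deg [-0.13  0.18 -0.  ]
```

View pics/g6.png

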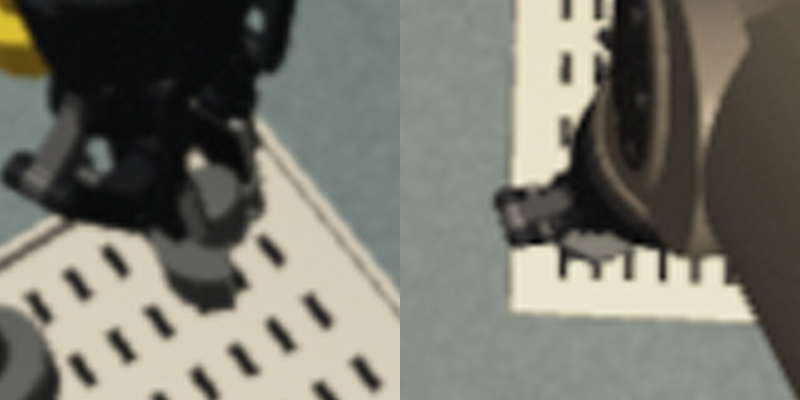

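The grasp reads 22 mm, so it is on the knob. Lifting and carrying to the tub.

jog_arm(rows=[{"xyz": [0,0,-0.5],"delta_rot": [0,0,0],"fingers": 1},{"xyz": [0,0,-3],"delta_rot": [0,0,0],"fingers": 1},{"xyz": [0,0,-6],"delta_rot": [0,0,0],"fingers": 1},{"xyz": [0,0,-9],"delta_rot": [0,0,0],"fingers": 1},{"xyz": [0,0,-11],"delta_rot": [0,0,0],"fingers": 1}], grip_force=40)

```text
clock: 5.62
tcp_pos: [0.4766, -0.1249, 0.1343]
orientation: [-3.1, -0.5, 0.003]
contact_force: [0.1, 0.1, -0.1]
grip_width: 0.0208
```

Run:
```python
from h import *
go((.516,.091,.13))
t=r.get_obs()['tcp_pos']
pair(t,40,'g7',[circ(t[0],t[1],t[2],.012)])
f=cv2.imread('pics/top0.png')
# tub rim centre from corners in top0 : refine
cv2.imwrite('pics/tubc.png',cv2.resize(f[160:245,220:305],None,fx=6,fy=6,interpolation=cv2.INTER_CUBIC))
```

```text
t 5.62 tcp [ 0.4766 -0.1249  0.1343] yaw 18.3 F [ 0.1  0.1 -0.1] w 0.0208
  shift cm [ 10.53 -19.25   0.44] rot deg [-0.09  0.09 -0.  ]
```

View pics/g7.png

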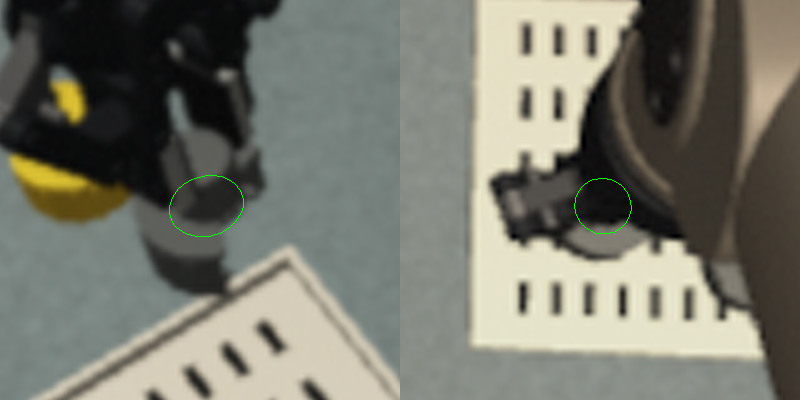

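View pics/tubc.png

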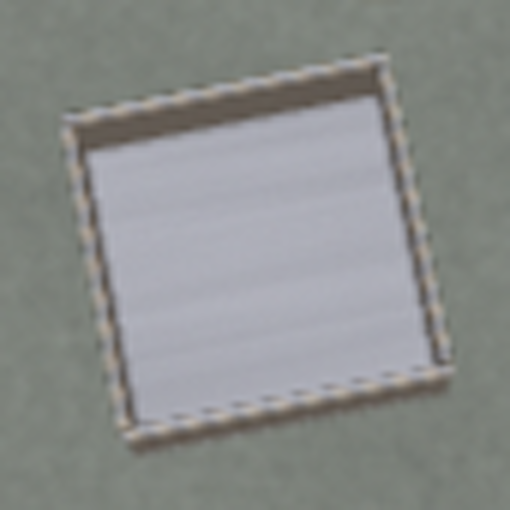

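jog_arm(rows=[{"xyz": [10.5,-19.2,0.3],"delta_rot": [0,0,0],"fingers": 1},{"xyz": [10.5,-19.2,0.3],"delta_rot": [0,0,0],"fingers": 1},{"xyz": [10.5,-19.2,0.3],"delta_rot": [0,0,0],"fingers": 1},{"xyz": [10.5,-19.2,0.3],"delta_rot": [0,0,0],"fingers": 1},{"xyz": [10.5,-19.2,0.3],"delta_rot": [0,0,0],"fingers": 1}])

```text
clock: 6.13
tcp_pos: [0.515, 0.0812, 0.1315]
orientation: [3.101, 0.499, 0.002]
contact_force: [0.8, -0.4, -0.5]
grip_width: 0.021
```

Run:
```python
from h import *
print(ray('top',(263.1,201.1),.06))
go((.516,.091,.06))
t=r.get_obs()['tcp_pos']
pair(t,40,'g8',[circ(t[0],t[1],t[2],.012)])
```

```text
[0.51817726 0.08713466 0.06      ]
t 6.13 tcp [0.515  0.0812 0.1315] yaw 18.3 F [ 0.8 -0.4 -0.5] w 0.021
  shift cm [ 0.4  -0.9   7.15] rot deg [ 0.06 -0.05 -0.  ]
```

View pics/g8.png

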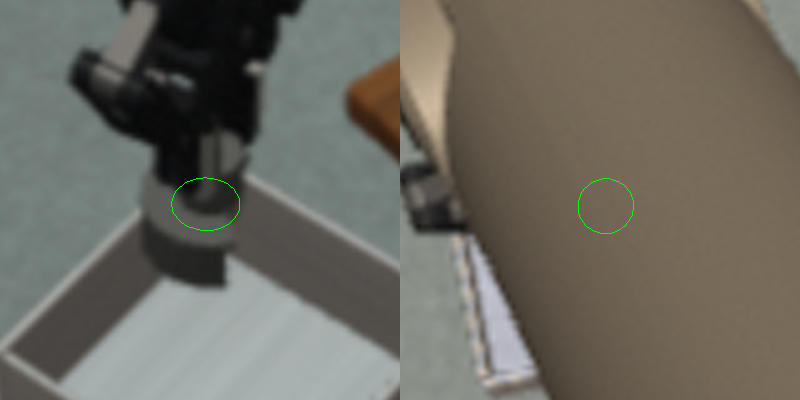

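jog_arm(rows=[{"xyz": [0.4,-0.7,2],"delta_rot": [0,0,0],"fingers": 1},{"xyz": [0.4,-0.7,5],"delta_rot": [0,0,0],"fingers": 1},{"xyz": [0.4,-0.7,7],"delta_rot": [0,0,0],"fingers": 1},{"xyz": [0.4,-0.7,7],"delta_rot": [0,0,0],"fingers": 1},{"xyz": [0.4,-0.7,7],"delta_rot": [0,0,0],"fingers": 1}])

```text
clock: 6.65
tcp_pos: [0.516, 0.0961, 0.0609]
orientation: [-3.095, -0.517, 0.0]
contact_force: [0.3, -0.5, -0.7]
grip_width: 0.0209
```

jog_arm(rows=[{"xyz": [0,0,0],"delta_rot": [0,0,0],"fingers": 0.45},{"xyz": [0,0,0],"delta_rot": [0,0,0],"fingers": 0.45},{"xyz": [0,0,0],"delta_rot": [0,0,0],"fingers": 0.45},{"xyz": [0,0,-1],"delta_rot": [0,0,0],"fingers": 0.45},{"xyz": [0,0,-3],"delta_rot": [0,0,0],"fingers": 0.45}])

```text
clock: 7.07
tcp_pos: [0.5147, 0.0956, 0.0906]
orientation: [-3.095, -0.517, 0.005]
contact_force: [1.1, -0.5, 0.4]
grip_width: 0.0469
```

jog_arm(rows=[{"xyz": [0,0,-3],"delta_rot": [0,0,0],"fingers": 0.2},{"xyz": [0,0,-5],"delta_rot": [0,0,0],"fingers": 0.2},{"xyz": [0,0,-5],"delta_rot": [0,0,0],"fingers": 0.2},{"xyz": [0,0,-5],"delta_rot": [0,0,0],"fingers": 0.2},{"xyz": [0,0,-5],"delta_rot": [0,0,0],"fingers": 0.2}])

```text
clock: 7.48
tcp_pos: [0.5147, 0.0952, 0.1409]
orientation: [-3.096, -0.517, 0.004]
contact_force: [0.2, -1.1, -1.1]
grip_width: 0.0683
```

Run:
```python
from h import *
go((.468,-.2185,.1))
pair((.515,.09,.03),40,'g9')
f=imaging.grab_frame('scene');cv2.imwrite('pics/s9.png',f)
```

```text
t 7.48 tcp [0.5147 0.0952 0.1409] yaw 19.0 F [ 0.2 -1.1 -1.1] w 0.0683
  shift cm [-14.6   28.17   4.02] rot deg [-0.21  0.13 -0.  ]
```

View pics/g9.png

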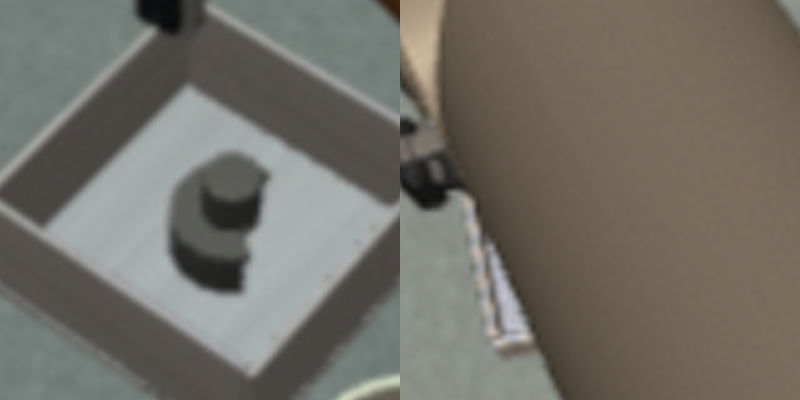

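View pics/s9.png

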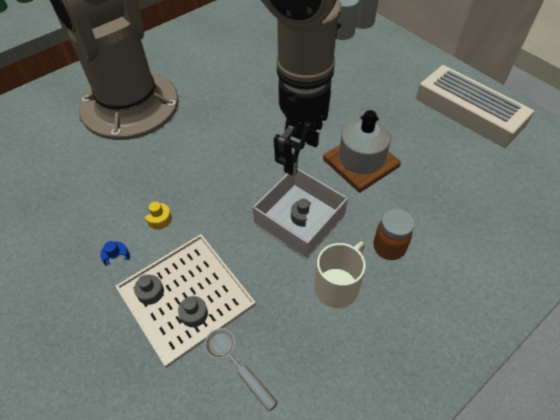

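The broken cap now stands on the tub floor (scene (300,211)), released. Next is the sound cap at (.468,-.2185).

jog_arm(rows=[{"xyz": [-14.6,28.2,0],"delta_rot": [0,0,-0.7],"fingers": 0.2},{"xyz": [-14.6,28.2,0],"delta_rot": [0,0,-0.7],"fingers": 0.2},{"xyz": [-14.6,28.2,1],"delta_rot": [0,0,-0.7],"fingers": 0.2},{"xyz": [-14.6,28.2,2],"delta_rot": [0,0,-0.7],"fingers": 0.2},{"xyz": [-14.6,28.2,3],"delta_rot": [0,0,-0.7],"fingers": 0.2}])

```text
clock: 8.05
tcp_pos: [0.4834, -0.1116, 0.1272]
orientation: [-3.092, -0.537, 0.008]
contact_force: [1.0, -0.7, -0.2]
grip_width: 0.068
```

Run:
```python
from h import *
go((.469,-.2185,.06))
```

```text
t 8.05 tcp [ 0.4834 -0.1116  0.1272] yaw 19.7 F [ 1.  -0.7 -0.2] w 0.068
  shift cm [-4.93  9.61  6.7 ] rot deg [-0.24  0.26 -0.  ]
```

jog_arm(rows=[{"xyz": [-4.9,9.6,1],"delta_rot": [0,0,0],"fingers": 0.2},{"xyz": [-4.9,9.6,3],"delta_rot": [0,0,0],"fingers": 0.2},{"xyz": [-4.9,9.6,5],"delta_rot": [0,0,0],"fingers": 0.2},{"xyz": [-4.9,9.6,5],"delta_rot": [0,0,0],"fingers": 0.2},{"xyz": [-4.9,9.6,5],"delta_rot": [0,0,0],"fingers": 0.2}])

```text
clock: 8.47
tcp_pos: [0.4667, -0.2197, 0.0745]
orientation: [-3.091, -0.53, 0.016]
contact_force: [1.0, 1.1, 0.7]
grip_width: 0.0684
```

Run:
```python
from h import *
go((.469,-.2185,.022))
pair((.469,-.2185,.05),40,'h1')
```

```text
t 8.47 tcp [ 0.4667 -0.2197  0.0745] yaw 19.5 F [1.  1.1 0.7] w 0.0684
  shift cm [0.31 0.   5.24] rot deg [-0.43  0.51 -0.  ]
```

View pics/h1.png

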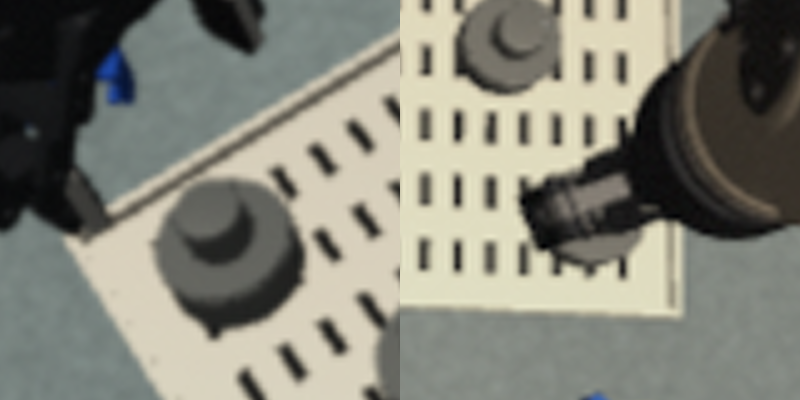

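jog_arm(rows=[{"xyz": [0.3,0,2],"delta_rot": [-0.4,0.5,0],"fingers": 0.2},{"xyz": [0.3,0,4],"delta_rot": [-0.4,0.5,0],"fingers": 0.2},{"xyz": [0.3,0,5.2],"delta_rot": [-0.4,0.5,0],"fingers": 0.2},{"xyz": [0.3,0,5.2],"delta_rot": [-0.4,0.5,0],"fingers": 0.2},{"xyz": [0.3,0,5.2],"delta_rot": [-0.4,0.5,0],"fingers": 0.2}])

```text
clock: 8.98
tcp_pos: [0.4727, -0.2145, 0.0251]
orientation: [3.094, 0.543, 0.007]
contact_force: [-1.0, 0.0, 0.6]
grip_width: 0.0682
```

Run:
```python
from h import *
go((.469,-.2185,.022))
pair((.469,-.2185,.04),40,'h2')
```

```text
t 8.98 tcp [ 0.4727 -0.2145  0.0251] yaw 19.9 F [-1.   0.   0.6] w 0.0682
  shift cm [-0.49  0.25  0.31] rot deg [ 0.06 -0.26 -0.  ]
```

View pics/h2.png

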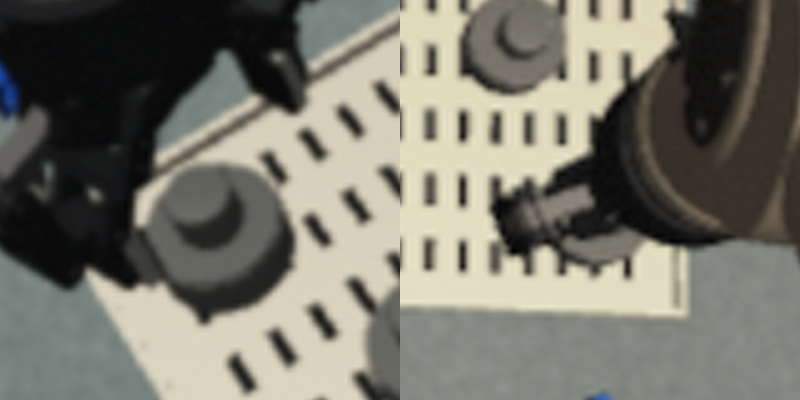

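jog_arm(rows=[{"xyz": [-0.3,0.1,0.3],"delta_rot": [0,-0.2,0],"fingers": 0.2},{"xyz": [-0.3,0.1,0.3],"delta_rot": [0,-0.2,0],"fingers": 0.2},{"xyz": [-0.3,0.1,0.3],"delta_rot": [0,-0.2,0],"fingers": 0.4},{"xyz": [-0.3,0.1,0.3],"delta_rot": [0,-0.2,0],"fingers": 0.5},{"xyz": [-0.3,0.1,0.3],"delta_rot": [0,-0.2,0],"fingers": 0.5}], grip_force=30)

```text
clock: 9.5
tcp_pos: [0.471, -0.2175, 0.0231]
orientation: [3.092, 0.54, 0.005]
contact_force: [-0.3, -0.7, 0.1]
grip_width: 0.0431
```

Run:
```python
from h import *
go((.469,-.2185,.022))
pair((.469,-.2185,.04),30,'h3')
```

```text
t 9.5 tcp [ 0.471  -0.2175  0.0231] yaw 19.8 F [-0.3 -0.7  0.1] w 0.0431
  shift cm [-0.22  0.03  0.11] rot deg [ 0.16 -0.15 -0.  ]
```

View pics/h3.png

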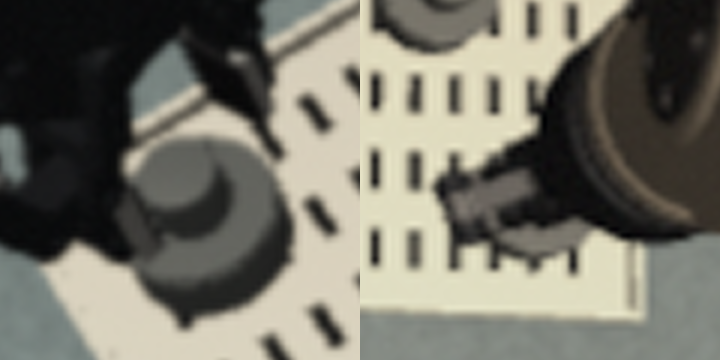

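jog_arm(rows=[{"xyz": [-0.1,0,0.05],"delta_rot": [0.1,-0.1,0],"fingers": 0.7},{"xyz": [-0.1,0,0.05],"delta_rot": [0.1,-0.1,0],"fingers": 0.9},{"xyz": [-0.1,0,0.05],"delta_rot": [0.1,-0.1,0],"fingers": 1},{"xyz": [-0.1,0,0.05],"delta_rot": [0.1,-0.1,0],"fingers": 1},{"xyz": [-0.1,0,0.05],"delta_rot": [0.1,-0.1,0],"fingers": 1}], grip_force=30)

```text
clock: 10.02
tcp_pos: [0.47, -0.2178, 0.0225]
orientation: [3.094, 0.541, 0.001]
contact_force: [-0.4, -0.3, 0.3]
grip_width: 0.0216
```

Run:
```python
from h import *
go((.469,-.2185,.022))
pair((.469,-.2185,.04),30,'h4')
```

```text
t 10.02 tcp [ 0.47   -0.2178  0.0225] yaw 19.8 F [-0.4 -0.3  0.3] w 0.0216
  shift cm [-0.12  0.03  0.05] rot deg [ 0.05 -0.04 -0.  ]
```

View pics/h4.png

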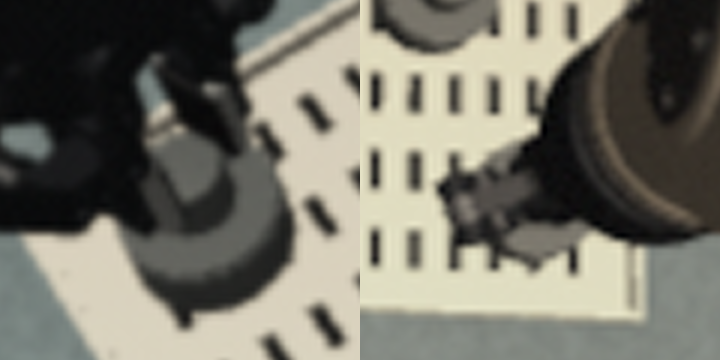

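The knob is gripped (21.6 mm), but the pads look about 5 mm behind its centre along tool x. I'll open, shift 4 mm and grip again.

jog_arm(rows=[{"xyz": [0,0,0],"delta_rot": [0,0,0],"fingers": 0.55},{"xyz": [0,0,0],"delta_rot": [0,0,0],"fingers": 0.55},{"xyz": [0.4,0,0],"delta_rot": [0,0,0],"fingers": 0.55},{"xyz": [0.4,0,0],"delta_rot": [0,0,0],"fingers": 0.55},{"xyz": [0.4,0,0],"delta_rot": [0,0,0],"fingers": 0.55}])

```text
clock: 10.53
tcp_pos: [0.4742, -0.2162, 0.0225]
orientation: [3.094, 0.541, 0.002]
contact_force: [0.5, -0.4, -0.6]
grip_width: 0.0385
```

jog_arm(rows=[{"xyz": [0.1,0,0],"delta_rot": [0,0,0],"fingers": 0.7},{"xyz": [0.1,0,0],"delta_rot": [0,0,0],"fingers": 0.9},{"xyz": [0.1,0,0],"delta_rot": [0,0,0],"fingers": 1},{"xyz": [0.1,0,0],"delta_rot": [0,0,0],"fingers": 1},{"xyz": [0.1,0,0],"delta_rot": [0,0,0],"fingers": 1}], grip_force=30)

```text
clock: 10.95
tcp_pos: [0.4751, -0.2159, 0.0226]
orientation: [3.094, 0.541, 0.002]
contact_force: [0.3, -0.6, 0.4]
grip_width: 0.0214
```

Run:
```python
from h import *
go((.469,-.2185,.022))
pair((.469,-.2185,.04),30,'h5')
```

```text
t 10.95 tcp [ 0.4751 -0.2159  0.0226] yaw 19.9 F [ 0.3 -0.6  0.4] w 0.0214
  shift cm [-0.67  0.04  0.06] rot deg [ 0.06 -0.07 -0.  ]
```

View pics/h5.png

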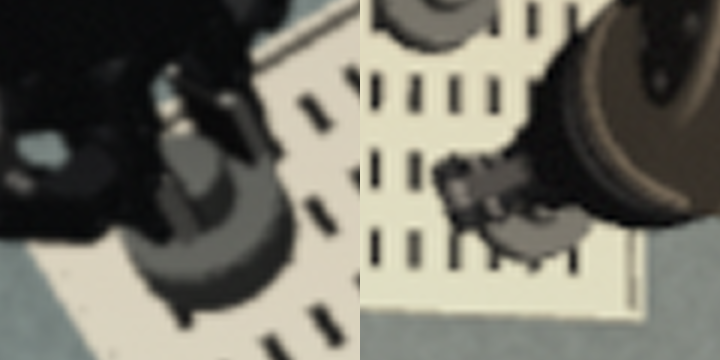

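Now centred better, and the cap hasn't moved. Lifting with a firm grip.

jog_arm(rows=[{"xyz": [0,0,0],"delta_rot": [0,0,0],"fingers": 1},{"xyz": [0,0,-3],"delta_rot": [0,0,0],"fingers": 1},{"xyz": [0,0,-7],"delta_rot": [0,0,0],"fingers": 1},{"xyz": [0,0,-11],"delta_rot": [0,0,0],"fingers": 1},{"xyz": [0,0,-15],"delta_rot": [0,0,0],"fingers": 1}], grip_force=100)

```text
clock: 11.47
tcp_pos: [0.4741, -0.2155, 0.1739]
orientation: [-3.095, -0.542, -0.0]
contact_force: [0.8, 0.1, -0.5]
grip_width: 0.0165
```

Run:
```python
from h import *
go((.5025,.292,.2))
t=r.get_obs()['tcp_pos']; pair(t,40,'h6')
```

```text
t 11.47 tcp [ 0.4741 -0.2155  0.1739] yaw 19.9 F [ 0.8  0.1 -0.5] w 0.0165
  shift cm [ 19.91 -46.77  -2.6 ] rot deg [ 0.   -0.01 -0.  ]
```

View pics/h6.png

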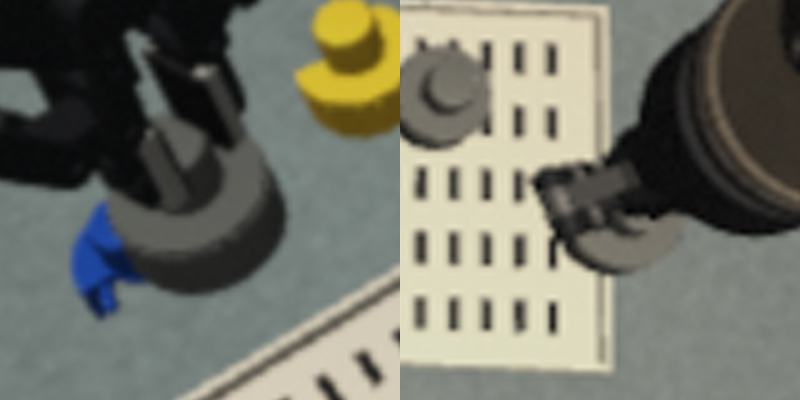

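Cap held upright in the jaws. Carrying it to the jug.

jog_arm(rows=[{"xyz": [19.9,-46.8,-3],"delta_rot": [0,0,0],"fingers": 1},{"xyz": [19.9,-46.8,-3],"delta_rot": [0,0,0],"fingers": 1},{"xyz": [19.9,-46.8,-3],"delta_rot": [0,0,0],"fingers": 1},{"xyz": [19.9,-46.8,-3],"delta_rot": [0,0,0],"fingers": 1},{"xyz": [19.9,-46.8,-3],"delta_rot": [0,0,0],"fingers": 1}])

```text
clock: 11.98
tcp_pos: [0.4873, -0.0068, 0.1861]
orientation: [3.088, 0.539, 0.017]
contact_force: [0.6, 0.6, -0.1]
grip_width: 0.0167
```

Run:
```python
from h import *
go((.5025,.292,.205),np.radians(19.9))
```

```text
t 11.98 tcp [ 0.4873 -0.0068  0.1861] yaw 19.9 F [ 0.6  0.6 -0.1] w 0.0167
  shift cm [ 11.57 -27.58  -2.03] rot deg [ 0.51 -0.53 -0.1 ]
```

jog_arm(rows=[{"xyz": [11.6,-27.6,-3],"delta_rot": [0.5,-0.5,-0.1],"fingers": 1},{"xyz": [11.6,-27.6,-3],"delta_rot": [0.5,-0.5,-0.1],"fingers": 1},{"xyz": [11.6,-27.6,-3],"delta_rot": [0.5,-0.5,-0.1],"fingers": 1},{"xyz": [11.6,-27.6,-3],"delta_rot": [0.5,-0.5,-0.1],"fingers": 1},{"xyz": [11.6,-27.6,-3],"delta_rot": [0.5,-0.5,-0.1],"fingers": 1}])

```text
clock: 12.4
tcp_pos: [0.4974, 0.2004, 0.2054]
orientation: [3.094, 0.542, -0.001]
contact_force: [1.0, 0.1, 0.5]
grip_width: 0.0165
```

Run:
```python
from h import *
go((.5025,.292,.205),np.radians(19.9))
```

```text
t 12.4 tcp [0.4974 0.2004 0.2054] yaw 19.9 F [1.  0.1 0.5] w 0.0165
  shift cm [ 3.6  -8.44  0.03] rot deg [ 0.02  0.03 -0.02]
```

jog_arm(rows=[{"xyz": [3.6,-8.4,0],"delta_rot": [0,0,0],"fingers": 1},{"xyz": [3.6,-8.4,0],"delta_rot": [0,0,0],"fingers": 1},{"xyz": [3.6,-8.4,0],"delta_rot": [0,0,0],"fingers": 1},{"xyz": [3.6,-8.4,0],"delta_rot": [0,0,0],"fingers": 1},{"xyz": [3.6,-8.4,0],"delta_rot": [0,0,0],"fingers": 1}])

```text
clock: 12.82
tcp_pos: [0.502, 0.2913, 0.2041]
orientation: [3.093, 0.544, -0.004]
contact_force: [0.2, -0.5, -0.8]
grip_width: 0.017
```

Run:
```python
from h import *
go((.5025,.292,.185),np.radians(19.9))
pair((.496,.2895,.17),40,'h7',[circ(.496,.2895,.145,.0105)])
```

```text
t 12.82 tcp [0.502  0.2913 0.2041] yaw 19.9 F [ 0.2 -0.5 -0.8] w 0.017
  shift cm [ 0.07 -0.05  1.91] rot deg [0.06 0.15 0.06]
```

View pics/h7.png

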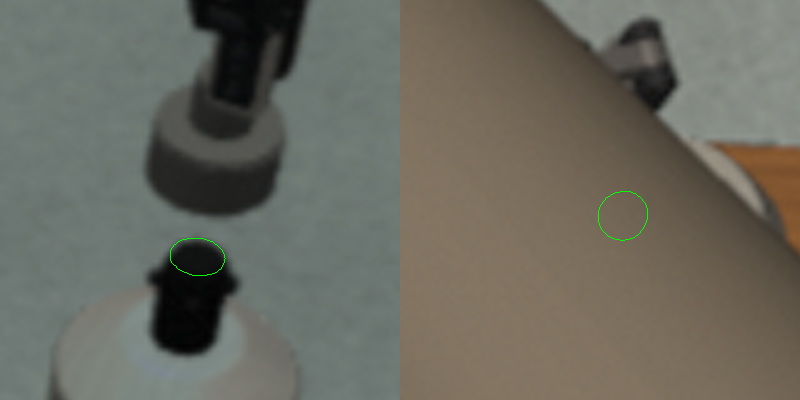

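Run:
```python
from h import *
t=r.get_obs()['tcp_pos']; c=t+np.array([-.0065,-.0026,-.0186]); print(c)
x,y,z=c
k=8;f=imaging.grab_frame('scene');p0=proj('scene',[[.496,.2895,.17]])[0].astype(int)
o=cv2.resize(f,None,fx=k,fy=k,interpolation=cv2.INTER_CUBIC)
o=np.clip(o.astype(float)*1.6,0,255).astype(np.uint8)
for d in (circ(x,y,z,.024),circ(x,y,z+.025,.024),circ(x,y,z+.025,.012),circ(.496,.2895,.145,.0105),circ(.496,.2895,.105,.0135)):
    cv2.polylines(o,[np.round((proj('scene',d)+.5)*k).astype(int)],True,(0,255,0),1)
cv2.imwrite('pics/h8.png',o[(p0[1]-35)*k:(p0[1]+38)*k,(p0[0]-35)*k:(p0[0]+35)*k])
```

```text
[0.49638351 0.28679588 0.18595981]
```

View pics/h8.png

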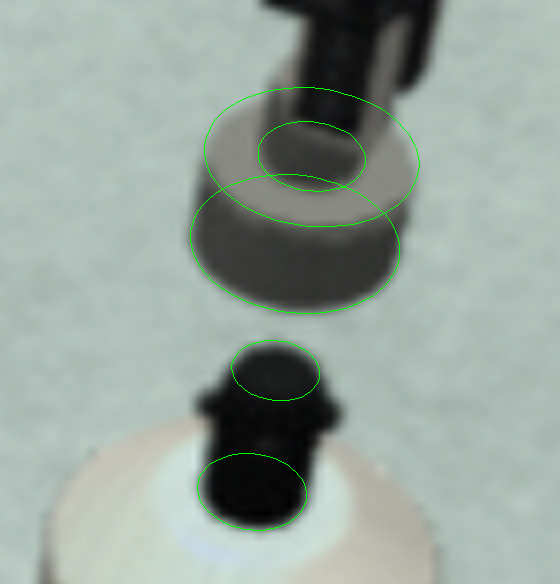

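The bottom ring matches, but the flange edge looks lower than predicted, so the cap may be tilted. Fitting the tilt.

```bash
cat >> h.py <<'E'
def capt(x,y,z,tx,ty):
    M=R.from_rotvec([tx,ty,0]).as_matrix(); o=np.array([x,y,z])
    return [circ(0,0,a,b)@M.T+o for a,b in ((0,.024),(.025,.024),(.025,.012),(.047,.012))]
E
python3 - <<'E'
from h import *
import cv2
f=imaging.grab_frame('scene');cv2.imwrite('pics/s10.png',f)
p0=proj('scene',[[.496,.2895,.19]])[0].astype(int);print(p0)
k=16;a=f[p0[1]-18:p0[1]+19,p0[0]-20:p0[0]+24]
o=cv2.resize(a,None,fx=k,fy=k,interpolation=cv2.INTER_CUBIC)
o=np.clip((o.astype(float)-20)*2.2,0,255).astype(np.uint8)
cv2.imwrite('pics/h9.png',o); print(p0[0]-20,p0[1]-18)
E
```

```text
[373  94]
353 76
```

View pics/h9.png

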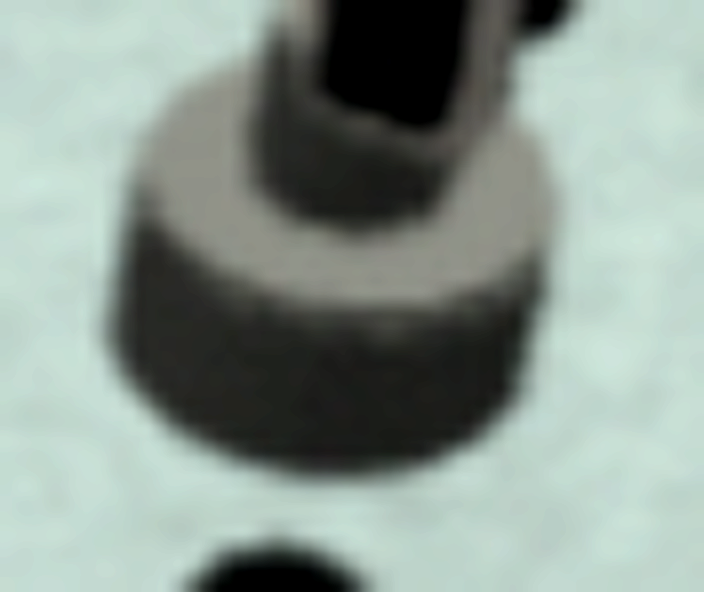

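Run:
```python
from h import *
off=np.array([353,76])
def P(l): return (np.array(l)+.5)/16-.5+off
fl=P([(150,205),(200,255),(270,290),(360,310),(450,300),(520,275),(550,235),(555,200),(180,110),(140,165),(230,65),(510,115),(545,165)])
bo=P([(108,330),(130,375),(190,430),(270,465),(340,475),(420,460),(490,420),(520,390)])
kb=P([(250,180),(290,215),(355,235),(430,215)])
def dist(pts,c):
    q=proj('scene',c); out=[]
    for p in pts:
        i=np.argmin(((q-p)**2).sum(1)); m=q.mean(0); out.append(np.linalg.norm(p-m)-np.linalg.norm(q[i]-m))
    return out
def circs(p):
    x,y,z,tx,ty=p; M=R.from_rotvec([tx,ty,0]).as_matrix(); o=np.array([x,y,z])
    return [circ(0,0,a,b,400)@M.T+o for a,b in ((0,.024),(.025,.024),(.025,.012))]
def res(p,fixz=True):
    c=circs(p); e=dist(bo,c[0])+dist(fl,c[1])+dist(kb,c[2])
    return np.r_[e,(p[2]-.186)/.003*.5]
for free in (1,0):
    if free: s=least_squares(res,[.496,.289,.186,0,0],diff_step=1e-3,x_scale=[.01,.01,.01,.1,.1])
    else:
        s=least_squares(lambda q:res(np.r_[q,0,0]),[.496,.289,.186],diff_step=1e-3)
    print(s.x.round(4),np.sqrt((s.fun**2).mean()).round(3))
```

```text
[ 0.4953  0.288   0.1834 -0.046  -0.0192] 0.504
[0.4963 0.287  0.1858] 0.564
```

The cap is at about (.496,.2875) with little tilt, and the neck is at (.496,.2895). I'll correct y by 2 mm and go down to just above the pad.

jog_arm(rows=[{"xyz": [0.07,-0.2,0.5],"delta_rot": [0.05,0.1,0],"fingers": 1},{"xyz": [0.07,-0.2,1.5],"delta_rot": [0.05,0.1,0],"fingers": 1},{"xyz": [0.07,-0.2,2.5],"delta_rot": [0.05,0.1,0],"fingers": 1},{"xyz": [0.07,-0.2,3.2],"delta_rot": [0.05,0.1,0],"fingers": 1},{"xyz": [0.07,-0.2,3.2],"delta_rot": [0.05,0.1,0],"fingers": 1}])

```text
clock: 13.43
tcp_pos: [0.5019, 0.2904, 0.1705]
orientation: [3.093, 0.538, -0.005]
contact_force: [-0.0, -0.1, 0.3]
grip_width: 0.0165
```

```bash
cat > ov.py <<'E'
from h import *
import sys
def ov(name):
    go((.502,.2935,.17),np.radians(19.9))
    t=r.get_obs()['tcp_pos']; c=t+np.array([-.0065,-.0026,-.0186]); print('cap',c.round(4))
    x,y,z=c
    k=10;f=imaging.grab_frame('scene');p0=proj('scene',[[.496,.2895,.155]])[0].astype(int)
    o=cv2.resize(f,None,fx=k,fy=k,interpolation=cv2.INTER_CUBIC)
    o=np.clip((o.astype(float)-15)*2,0,255).astype(np.uint8); o2=o.copy()
    for d in (circ(x,y,z,.024),circ(x,y,z+.025,.024),circ(x,y,z+.025,.012),circ(.496,.2895,.105,.0135)):
        cv2.polylines(o,[np.round((proj('scene',d)+.5)*k).astype(int)],True,(0,255,0),1)
    sl=(slice((p0[1]-25)*k,(p0[1]+30)*k),slice((p0[0]-20)*k,(p0[0]+20)*k))
    cv2.imwrite(f'pics/{name}.png',np.hstack([o[sl],o2[sl]]))
ov(sys.argv[1])
E
python3 ov.py h10
```

```text
t 13.43 tcp [0.5019 0.2904 0.1705] yaw 19.9 F [-0.  -0.1  0.3] w 0.0165
  shift cm [ 0.12 -0.29  0.05] rot deg [ 0.09  0.19 -0.18]
cap [0.4954 0.2878 0.1519]
```

View pics/h10.png

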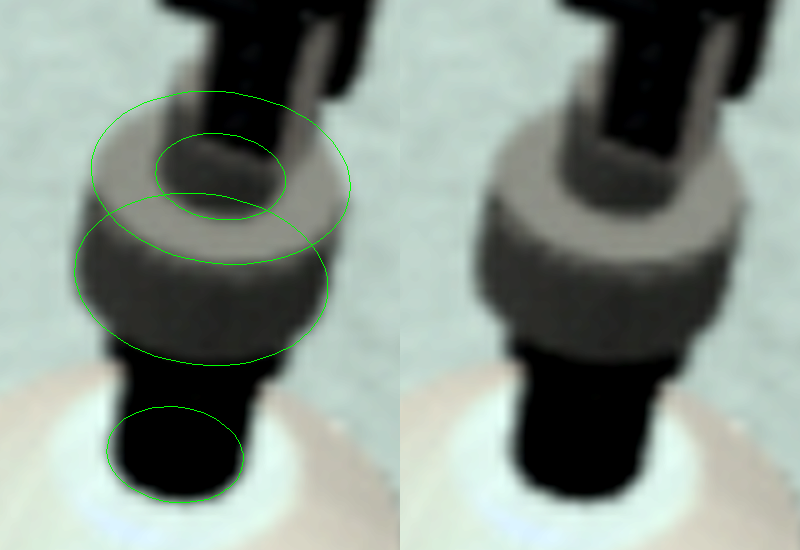

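jog_arm(rows=[{"xyz": [0.1,-0.3,0],"delta_rot": [0.1,0.2,-0.2],"fingers": 1},{"xyz": [0.1,-0.3,0],"delta_rot": [0.1,0.2,-0.2],"fingers": 1},{"xyz": [0.1,-0.3,0],"delta_rot": [0.1,0.2,-0.2],"fingers": 1},{"xyz": [0.1,-0.3,0],"delta_rot": [0.1,0.2,-0.2],"fingers": 1},{"xyz": [0.1,-0.3,0],"delta_rot": [0.1,0.2,-0.2],"fingers": 1}])

```text
clock: 13.9
tcp_pos: [0.5024, 0.2941, 0.1719]
orientation: [-3.093, -0.543, -0.003]
contact_force: [-0.3, 0.0, -0.5]
grip_width: 0.0165
```

```bash
python3 ov.py h11
```

```text
t 13.9 tcp [0.5024 0.2941 0.1719] yaw 19.9 F [-0.3  0.  -0.5] w 0.0165
  shift cm [-0.06  0.05  0.18] rot deg [-0.04 -0.12  0.03]
cap [0.4959 0.2915 0.1533]
```

View pics/h11.png

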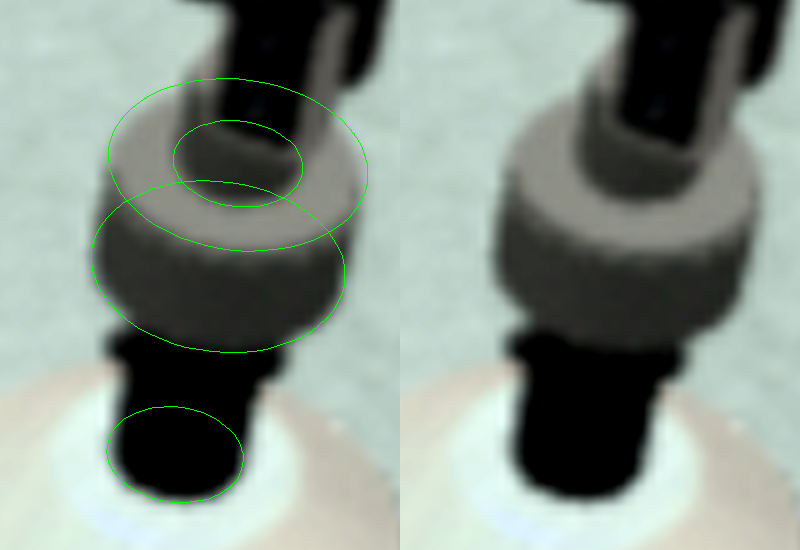

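jog_arm(rows=[{"xyz": [0,0.1,0.4],"delta_rot": [0,-0.1,0],"fingers": 1},{"xyz": [0,0.1,0.8],"delta_rot": [0,-0.1,0],"fingers": 1},{"xyz": [0,0.1,1.2],"delta_rot": [0,-0.1,0],"fingers": 1},{"xyz": [0,0.1,1.5],"delta_rot": [0,-0.1,0],"fingers": 1},{"xyz": [0,0.1,1.5],"delta_rot": [0,-0.1,0],"fingers": 1}])

```text
clock: 14.37
tcp_pos: [0.5023, 0.2927, 0.1557]
orientation: [-3.094, -0.543, 0.002]
contact_force: [-0.1, -0.7, -0.6]
grip_width: 0.0168
```

```bash
python3 ov.py h12; python3 -c "
from h import *
o=r.get_obs();print(o['contact_force'],o['moment'])"
```

```text
t 14.37 tcp [0.5023 0.2927 0.1557] yaw 19.9 F [-0.1 -0.7 -0.6] w 0.0168
  shift cm [-0.   -0.08 -1.43] rot deg [-0.02  0.08  0.02]
cap [0.4958 0.2901 0.1371]
[ 0.35008416 -0.32527225 -0.19253695] [-0.00802655  0.01627875 -0.03505717]
```

View pics/h12.png

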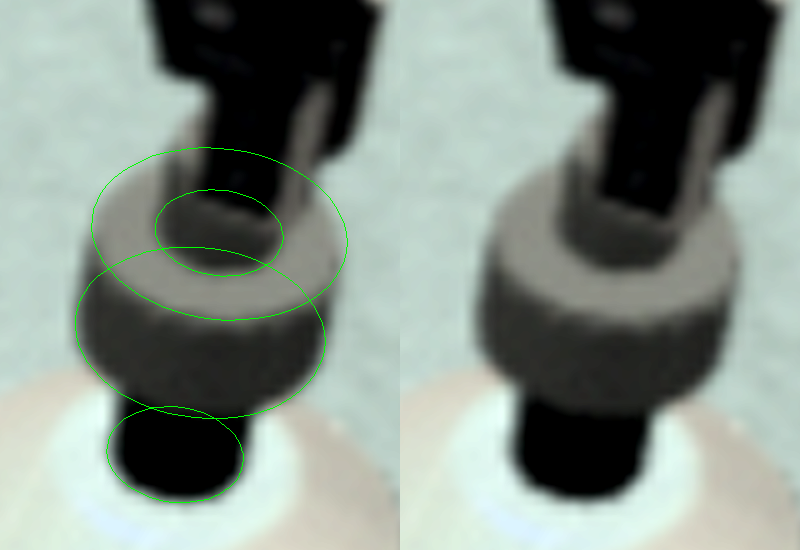

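The cap is 8 mm down over the neck with no force, so it is centred. Pressing on.

jog_arm(rows=[{"xyz": [0,0,0.2],"delta_rot": [0,0,0],"fingers": 1},{"xyz": [0,0,0.4],"delta_rot": [0,0,0],"fingers": 1},{"xyz": [0,0,0.6],"delta_rot": [0,0,0],"fingers": 1},{"xyz": [0,0,0.8],"delta_rot": [0,0,0],"fingers": 1},{"xyz": [0,0,0.8],"delta_rot": [0,0,0],"fingers": 1}], grip_force=110)

```text
clock: 14.83
tcp_pos: [0.5041, 0.2936, 0.1498]
orientation: [-3.093, -0.543, -0.005]
contact_force: [0.9, -0.4, 6.4]
grip_width: 0.0159
```

jog_arm(rows=[{"xyz": [-0.1,0,0.3],"delta_rot": [0,0,0],"fingers": 1},{"xyz": [-0.1,0,0.5],"delta_rot": [0,0,0],"fingers": 1},{"xyz": [-0.1,0,0.6],"delta_rot": [0,0,0],"fingers": 1},{"xyz": [-0.1,0,0.7],"delta_rot": [0,0,0],"fingers": 1},{"xyz": [-0.1,0,0.7],"delta_rot": [0,0,0],"fingers": 1}])

```text
clock: 15.25
tcp_pos: [0.503, 0.2927, 0.1423]
orientation: [-3.094, -0.543, -0.003]
contact_force: [-0.2, -1.5, -1.1]
grip_width: 0.0162
```

```bash
python3 ov.py h13
```

```text
t 15.25 tcp [0.503  0.2927 0.1423] yaw 19.9 F [-0.2 -1.5 -1.1] w 0.0162
  shift cm [-0.06 -0.11 -2.77] rot deg [ 0.   -0.11 -0.01]
cap [0.4965 0.2901 0.1237]
```

View pics/h13.png

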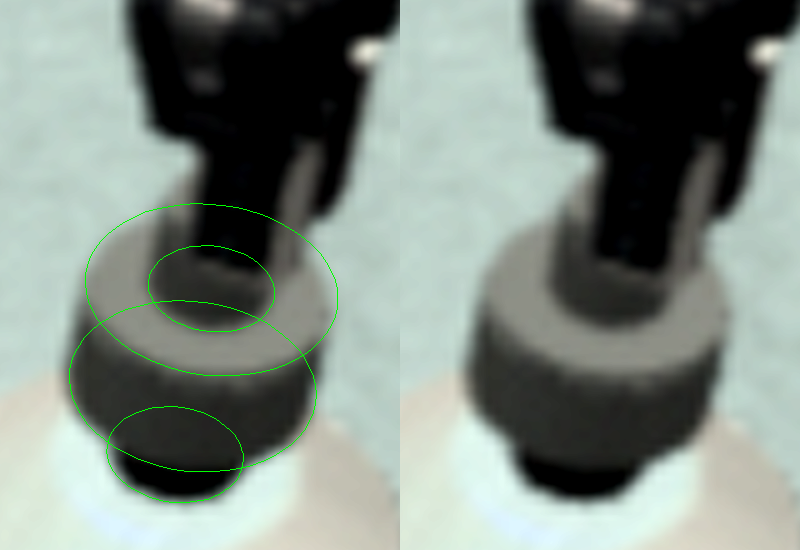

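The click is past: the force dropped and the underside is about 21 mm below the pad. Now pushing onto the pad.

jog_arm(rows=[{"xyz": [0,0,0.1],"delta_rot": [0,0,0],"fingers": 1},{"xyz": [0,0,0.2],"delta_rot": [0,0,0],"fingers": 1},{"xyz": [0,0,0.3],"delta_rot": [0,0,0],"fingers": 1},{"xyz": [0,0,0.3],"delta_rot": [0,0,0],"fingers": 1},{"xyz": [0,0,0.3],"delta_rot": [0,0,0],"fingers": 1}])

```text
clock: 15.72
tcp_pos: [0.5042, 0.2932, 0.1418]
orientation: [-3.094, -0.542, -0.008]
contact_force: [-2.3, -4.7, 16.5]
grip_width: 0.016
```

16.5 N, with some lateral load. Easing towards about 11 N and letting it settle.

jog_arm(rows=[{"xyz": [-0.1,0.06,0.18],"delta_rot": [0,0,0],"fingers": 1},{"xyz": [-0.1,0.06,0.18],"delta_rot": [0,0,0],"fingers": 1},{"xyz": [-0.1,0.06,0.18],"delta_rot": [0,0,0],"fingers": 1},{"xyz": [-0.1,0.06,0.18],"delta_rot": [0,0,0],"fingers": 1},{"xyz": [-0.1,0.06,0.18],"delta_rot": [0,0,0],"fingers": 1}])

```text
clock: 16.13
tcp_pos: [0.504, 0.2931, 0.1419]
orientation: [-3.093, -0.542, -0.011]
contact_force: [-3.9, -2.8, 11.3]
grip_width: 0.0162
```

```bash
python3 ov.py h14
python3 - <<'E'
from h import *
for i in range(4):
    imaging.grab_frame('scene'); o=r.get_obs(); print(o['contact_force'].round(1),o['tcp_pos'].round(4))
f=imaging.grab_frame('scene');cv2.imwrite('pics/s14.png',f)
E
```

```text
t 16.13 tcp [0.504  0.2931 0.1419] yaw 19.9 F [-3.9 -2.8 11.3] w 0.0162
  shift cm [-0.16 -0.1  -2.81] rot deg [-0.01 -0.4  -0.03]
cap [0.4975 0.2905 0.1233]
[-2.6 -3.5 12. ] [0.504  0.2932 0.1419]
[-2.6 -2.7 11.7] [0.5041 0.2931 0.1419]
[-2.5 -2.9 11.9] [0.5041 0.2931 0.1419]
[-2.4 -3.2 12. ] [0.504  0.2931 0.1419]
```

View pics/h14.png

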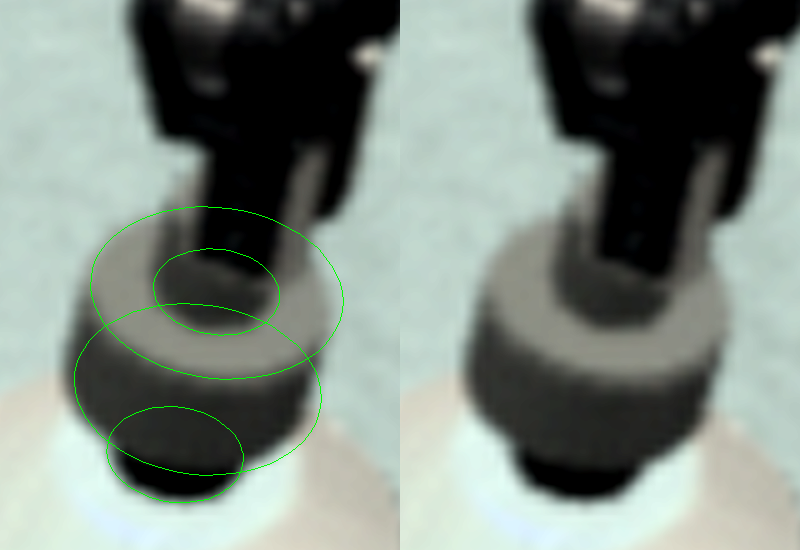

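View pics/s14.png

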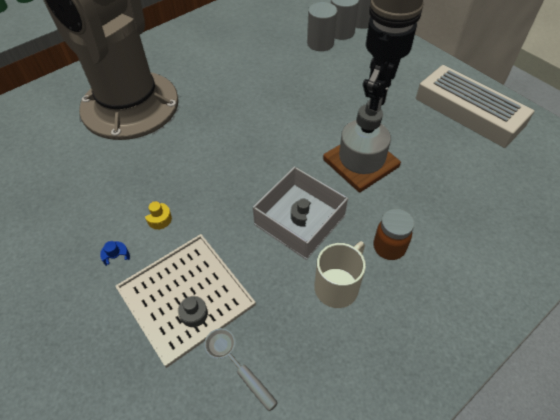

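Home: the force dropped at the click, and the stiff stop at TCP z = .1419 now carries a steady 12 N. In the last picture the broken cap is in the tub (300,211), the other sound cap is in the tray (192,311), and the mug, jar and spoon are unmoved. Handing in.

Run:
```python
from h import *
print(r.hand_in())
o=r.get_obs(); print(o['clock'],o['contact_force'].round(1),o['tcp_pos'].round(4),o['grip_width'])
```

```text
the job is handed in; nothing more can be done
None
the job is handed in; nothing more can be done
```

The job is done and handed in at about 16.4 s of the 58 s; no verdict was reported. The broken grey cap is in the scrap tub, let go. One sound cap is clicked onto the jug's neck, still held by the knob and pressed down. The other sound cap still stands in the tray.

**Last checks**
- **Click:** the push force rose to 6.4 N at the lugs and fell to about zero as the cap went past them. The cap then came to a stiff stop.
- **Seating:** from the arm's position I work out the underside at about 21.7 mm below the pad, where at least 20.5 mm is needed. The tool is tilted about 0.4°.
- **Push and grip:** the push was steady at about 12 N, with a grip of 110 N.
- **Bystanders:** the last picture shows the mug, jar and spoon where they were at the start.

**What failed or disagreed**
- **First grasp missed:** the fingers closed over the knob of the broken cap, because the fingertips seemed about 15 mm higher than the reported tool position suggests. I gripped again 13 mm lower and it held.
- **Sound cap regripped:** I gripped it once more, a few mm further along, to centre the pads on the knob.
- **Camera differences:** the two cameras disagreed by 2–5 mm on positions in x.
- **Top view blocked:** the arm hid the neck from the top camera, so I aligned the cap from the scene camera and the forces alone.
- **Sideways load:** about 4 N remained at the end.

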